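# Hang up the carver's mallets and shut the rack

## Robot

A 7-joint arm with a two-finger parallel gripper is mounted at the origin on the work surface. World frame = base frame: x ahead of the robot, y to its left, z up, the work surface at z = 0. Lengths are in m, angles in degrees, forces in N, time in s.
With the tool pointing down it reaches from about 0.4 to 0.9 m from the base axis. Payload 5.6 kg.
Tool frame: the origin (TCP) lies between the finger pads; the fingertips stand 22 mm ahead of it and the grasp point (between the pads) lies 3 mm ahead of it; z points along the fingers, y is the line along which they close (so a half turn about z gives the same grasp; the last joint's range is limited). The gripper opens to 92 mm and grips with 3 to 60 N. Pads are 20 mm wide; open, the fingers measure 128 mm over their backs; the gripper's body (75 mm by 189 mm) begins 69 mm behind the grasp point.
Start: joints at [-77.464, 26.786, -0.665, 91.828, 0.344, 61.387, -3.226], TCP at [0.168, 0.628, 0.2] pointing down, gripper open.
Joint ranges: [-144.91, 144.91], [-17.63, 115.5], [-89.93, 88.59], [15.96, 139.68], [-74.01, 254.01], [8.47, 105.57], [-167.45, 167.45]. Speed limits (degrees/s): [147.25, 147.25, 180, 180, 180, 180, 180].

## Interface

Orientations are given as [roll, pitch, yaw] about the fixed x, y, z axes, in that order (R = Rz(yaw) Ry(pitch) Rx(roll)).
In Python, from plant import * gives the robot as it stands. The module is installed in compiled form; this text tells all that it offers.
- The arm moves only by the tool drive_tool, never from a script. Its argument "steps" is a list of rows, each a list of 7 numbers: the shift along the tool's x, y, z in units of 25 mm (1.0 is 25 mm), then the turn, a rotation vector about the tool's x, y, z in units of 5 degrees (1.0 is 5 degrees), then the finger opening in mm, from 0 to 91.9. In form: [[dx, dy, dz, wx, wy, wz, hand], ...]. A call has 1 to 8 rows; each row is the pose to reach, as a shift and turn from the pose commanded when the call began, along the tool's axes at that moment; what a row does not reach only later rows make up. A row lasts 1/12 s, in which the tool goes at most 41.7 mm and 7.16 degrees, less where a joint would pass 70% of its speed; a pose out of reach is approached as far as the arm can. A call with a gripper value outside its range is refused whole. The fingers move at their own pace and stop on an object; "force" is the grip in N (left out, the last holds). Time passes only in rows, so rows that repeat a pose let the fingers close. It gives the time, the measured TCP pose, the force, the opening and the grip force at its end, in the units of the state.
- state(): the state, without advancing time (a new reading comes with each control period).
- get_image(name): name is "scene" or "top"; returns a dict with "img" (400x640x3 uint8, blue, green, red), "depth" (400x640 float32, m along the optical axis (not along the pixel's ray), 0 where there is no reading), "mtx" (3x3 intrinsics, pixels), "R" (3x3) and "t" (3): a world point X has camera coordinates R X + t. Camera axes: x right, y down, z forward; pixel columns grow to the right and rows downward; lengths in m; the calibration is good to about 2 mm. A picture is of the moment at which its call begins.
- job_done(): hands the job in; it is judged then, once.
The state is a dict: "time_s": time; "joint_positions": joint angles; "joint_velocities": joint speeds; "joint_torque": joint torques, N m; "eef_pos": TCP position; "orientation": TCP orientation; "ft_force": force on the tool from outside, world axes, zero at the start; "ft_torque": the same for the moment, N m; "opening": finger opening in m; "finger_force": force on a finger pad.
Only numpy, scipy, OpenCV 4.12 (cv2) and the standard library are available. Lean on these libraries where they do the work, as an engineer would, in place of code of your own. Each camera call takes 0.05 s, during which the arm holds its last target. There are 200 camera calls.

## Task

Put the carving bench's mallets away. First turn the swivel fork on its stand to face straight over the white stripe; then hang the black-headed master's mallet on it and every pale mallet from the crate on a free fork of the rack, in any order, without knocking the red-brown mallets already hanging there or disturbing the wax block and the jar. Last, swing the red keeper bar down in front of the mallets until it rests fully home in its catches.

Things in the scene. Friction and masses are not known exactly. Their poses are not given: they have to be found in the camera images.
- rack: Wooden tool rack fixed to the bench, 570 wide along its y, 215 high; origin on the bench under its rail's middle, front = -x (robot side). Its rail carries six steel forks 85 mm apart. Hang a mallet by holding its pommel's underside 20 mm above the prongs, sliding its neck in from the front and lowering it; its head then hangs 80 mm over the bench, 19 mm from the next heads.
- fork0 (a point): Seat point of rack fork 0 (0 at the rack's -y end, 5 at +y): where the pommel underside of a hung mallet belongs, midway between the prongs, level with their top (z 220). Each fork: two level 8 mm prongs, gap 25, open to the front; closed end 18 mm behind the seat point; tips, spread and turned up 7 mm, end 44 mm in front of it; a head passes down clear of them 78 mm in front.
- fork1 (a point): Seat point of rack fork 1 (0 at the rack's -y end, 5 at +y): where the pommel underside of a hung mallet belongs, midway between the prongs, level with their top (z 220).
- fork2 (a point): Seat point of rack fork 2 (0 at the rack's -y end, 5 at +y): where the pommel underside of a hung mallet belongs, midway between the prongs, level with their top (z 220).
- fork3 (a point): Seat point of rack fork 3 (0 at the rack's -y end, 5 at +y): where the pommel underside of a hung mallet belongs, midway between the prongs, level with their top (z 220).
- fork4 (a point): Seat point of rack fork 4 (0 at the rack's -y end, 5 at +y): where the pommel underside of a hung mallet belongs, midway between the prongs, level with their top (z 220).
- fork5 (a point): Seat point of rack fork 5 (0 at the rack's -y end, 5 at +y): where the pommel underside of a hung mallet belongs, midway between the prongs, level with their top (z 220).
- keeper (a joint): Angle of the red U-shaped keeper hinged at both rack ends about the rack's y; 0 = closed, bar in front of the necks in brass catches (a stop); grows upward, start 1.6 to 1.72 (leaning back). Stiff (0.32 Nm, 3 N at the bar), stays put, clears hung mallets. Wooden sleeve (16 thick, 60 long) at the bar's middle: rack frame x = -125*cos(angle), y = 0, z = 200 + 125*sin(angle) mm; pinch or push it.
- post: Swivel stand, fixed to the bench: wooden foot 160 x 110 x 20, steel column dia. 28; origin on the bench under the swivel axis, front is -x, marked by a white stripe on the foot in front of the column.
- turret (a joint): Angle of the brass swivel fork about the stand's vertical axis, counterclockwise from above positive; 0 = fork opens to the stand's front, over the white stripe. Starts at 0.8 to 1.4, limits +-2. Rubbing joint (0.12 Nm), stays where it is left. On its top, on the axis, is a red grip block 40 long (along the fork) x 14 wide, z 226 to 258 mm, over a hub of radius 18.
- turret_seat (a point): Seat point of the swivel fork (same fork as on the rack, top face at z 220), 72 mm in front of the swivel axis, turning with it.
- crate: Loose open wooden crate on the bench, 86 x 346 x 50, 1.5 kg, origin at its underside's centre, long side along its y: a row of four cells about 75 mm square, 85 mm apart, floor 6 thick. The mallets to put away stand head down in its cells, pommel up; lift them straight out. It may be shoved and need not stay put.
- mallet_a: Round carving mallet with pale wooden head, stands on its head in a cell of the crate (any cell). Turned shape: pommel dia. 42 x 40 high on top, neck dia. 20 x 52, head dia. 66 x 88 at the bottom, 180 overall, pommel's underside 140 above the origin, 0.2 to 0.5 kg; origin at the centre of the head's underside, z up towards the pommel. May be absent.
- mallet_b: Pale-headed mallet, standing in the crate; same turned shape as mallet_a (pommel dia. 42 x 40 on a neck dia. 20 x 52 on a head dia. 66 x 88), origin at the centre of the head's underside, z up towards the pommel. May be absent.
- mallet_c: Pale-headed mallet, standing in the crate; same turned shape as mallet_a (pommel dia. 42 x 40 on a neck dia. 20 x 52 on a head dia. 66 x 88), origin at the centre of the head's underside, z up towards the pommel. May be absent.
- master: Master's mallet: black head with two brass bands; same turned shape as mallet_a (pommel dia. 42 x 40 on a neck dia. 20 x 52 on a head dia. 66 x 88), origin at the centre of the head's underside, z up towards the pommel. Always there, starts in the crate among the others.
- wax: Bystander: black wax block, dia. 54 x 60, origin at underside.
- jar: Bystander: lidded paint jar, dia. 56 x 75, origin at underside.
- hung0: Red-brown mallet, same turned shape as mallet_a (pommel dia. 42 x 40 on a neck dia. 20 x 52 on a head dia. 66 x 88), origin at the centre of the head's underside, z up towards the pommel. If present it hangs on fork0 already and stays there (that fork is taken); three of the six are present.
- hung1: Red-brown mallet, same turned shape as mallet_a (pommel dia. 42 x 40 on a neck dia. 20 x 52 on a head dia. 66 x 88), origin at the centre of the head's underside, z up towards the pommel. If present it hangs on fork1 already and stays there (that fork is taken); three of the six are present.
- hung2: Red-brown mallet, same turned shape as mallet_a (pommel dia. 42 x 40 on a neck dia. 20 x 52 on a head dia. 66 x 88), origin at the centre of the head's underside, z up towards the pommel. If present it hangs on fork2 already and stays there (that fork is taken); three of the six are present.
- hung3: Red-brown mallet, same turned shape as mallet_a (pommel dia. 42 x 40 on a neck dia. 20 x 52 on a head dia. 66 x 88), origin at the centre of the head's underside, z up towards the pommel. If present it hangs on fork3 already and stays there (that fork is taken); three of the six are present.
- hung4: Red-brown mallet, same turned shape as mallet_a (pommel dia. 42 x 40 on a neck dia. 20 x 52 on a head dia. 66 x 88), origin at the centre of the head's underside, z up towards the pommel. If present it hangs on fork4 already and stays there (that fork is taken); three of the six are present.
- hung5: Red-brown mallet, same turned shape as mallet_a (pommel dia. 42 x 40 on a neck dia. 20 x 52 on a head dia. 66 x 88), origin at the centre of the head's underside, z up towards the pommel. If present it hangs on fork5 already and stays there (that fork is taken); three of the six are present.
There are look-alikes about, which are no part of the job. Leave any green or purple look-alike of the mallet_a alone.

How it is judged (in metres and radians):
On the way, in this order (a step that is already met when the one before it is completed fails the run):
1. the swivel fork faces the front of its stand (within 0.2 rad) (value of joint turret between -0.2 and 0.2 rad), for 0.2 s.
2. master's mallet on the swivel fork, every pale mallet on a rack fork ((horizontal distance between mallet_a and fork0 below 0.02 m or horizontal distance between mallet_a and fork1 below 0.02 m or horizontal distance between mallet_a and fork2 below 0.02 m or horizontal distance between mallet_a and fork3 below 0.02 m or horizontal distance between mallet_a and fork4 below 0.02 m or horizontal distance between mallet_a and fork5 below 0.02 m) and height (world z) of mallet_a between 0.072 and 0.088 m and angle between each of mallet_a, mallet_b, mallet_c, master's own z axis and vertical below 0.15 rad and (horizontal distance between mallet_b and fork0 below 0.02 m or horizontal distance between mallet_b and fork1 below 0.02 m or horizontal distance between mallet_b and fork2 below 0.02 m or horizontal distance between mallet_b and fork3 below 0.02 m or horizontal distance between mallet_b and fork4 below 0.02 m or horizontal distance between mallet_b and fork5 below 0.02 m) and height (world z) of mallet_b between 0.072 and 0.088 m and (horizontal distance between mallet_c and fork0 below 0.02 m or horizontal distance between mallet_c and fork1 below 0.02 m or horizontal distance between mallet_c and fork2 below 0.02 m or horizontal distance between mallet_c and fork3 below 0.02 m or horizontal distance between mallet_c and fork4 below 0.02 m or horizontal distance between mallet_c and fork5 below 0.02 m) and height (world z) of mallet_c between 0.072 and 0.088 m and horizontal distance between master and turret_seat below 0.02 m and height (world z) of master between 0.072 and 0.088 m), for 0.2 s.
3. keeper bar home in its catches (value of joint keeper below 0.06 rad), for 0.2 s.
At the end, for the whole second after the job is handed in: Pale mallets on rack forks, master's mallet on the swivel fork, red-brown ones still on theirs (origin within 20 mm of the seat point seen from above and 72 to 88 mm up, tilt under 0.15 rad; hung ones at rest), swivel within 0.25 rad of front, keeper within 0.06 rad of closed (all of step 2 and linear speed of each of mallet_a, mallet_b, mallet_c, master below 0.03 m/s and value of joint turret between -0.25 and 0.25 rad and value of joint keeper below 0.06 rad and horizontal distance between hung0 and fork0 below 0.02 m and height (world z) of hung0 between 0.072 and 0.088 m and angle between each of hung0, hung1, hung2, hung3, hung4, hung5's own z axis and vertical below 0.15 rad and horizontal distance between hung1 and fork1 below 0.02 m and height (world z) of hung1 between 0.072 and 0.088 m and horizontal distance between hung2 and fork2 below 0.02 m and height (world z) of hung2 between 0.072 and 0.088 m and horizontal distance between hung3 and fork3 below 0.02 m and height (world z) of hung3 between 0.072 and 0.088 m and horizontal distance between hung4 and fork4 below 0.02 m and height (world z) of hung4 between 0.072 and 0.088 m and horizontal distance between hung5 and fork5 below 0.02 m and height (world z) of hung5 between 0.072 and 0.088 m); the robot touches nothing.
It fails at once if a mallet already hanging is knocked (its head over 50 mm aside or 0.4 rad of swing) (distance of any of hung0, hung1, hung2, hung3, hung4, hung5 from where it was at the start of the episode above 0.05 m or angle between any of hung0, hung1, hung2, hung3, hung4, hung5's own z axis and vertical above 0.4 rad).
It fails at once if the wax block or the jar is pushed over 40 mm or tipped (distance of any of wax, jar from where it was at the start of the episode above 0.04 m or angle between any of wax, jar's own z axis and vertical above 0.5 rad).
Of mallet_a, mallet_b, mallet_c only 2 to 3 are there at a start; the rules pass over those that are not, and their reading is None.
Of hung0, hung1, hung2, hung3, hung4, hung5 only 3 to 3 are there at a start; the rules pass over those that are not, and their reading is None.
At some moment in a run one of crate may be knocked a few centimetres aside while the robot is not near it.
It also fails if it takes over 192 s, if anything falls off the work surface, if the arm or the gripper's body presses on something with over 40 N, if the wrist force passes 120 N, or if a joint passes its speed limit or range.

## Working session

There is one attempt and no reset: what is moved stays moved. The work goes in short steps, Python scripts to look and compute and a tool call to move; the robot and the scene stay as the last step left them, time stands still between calls to the robot, and variables do not carry over. Pictures are saved under pics/ and viewed, at most 14 in all, crops included, and the job is handed in when it is done.

Besides the shell and the picture viewer there is one more tool, called after "Emit:" as a command line: name --pt "numbers of a row" for each row, then --argument value for the rest. drive_tool: Moves the arm, as the interface text tells. Its arguments: {"type":"object","properties":{"steps":{"type":"array"},"force":{"type":"number"}},"required":["steps"]}

```bash
mkdir -p pics
cat > h.py <<'E'
from plant import *
import numpy as np, cv2
def cloud(g):
    d=g["depth"];v,u=np.mgrid[0:400,0:640];K=g["mtx"]
    c=np.stack([(u-K[0,2])/K[0,0]*d,(v-K[1,2])/K[1,1]*d,d],-1)
    P=(c-g["t"])@g["R"]
    P[d==0]=np.nan
    return P
def save(n,g): np.savez(n,**g)
E
python3 - <<'E'
from h import *
for n in("scene","top"):
    g=get_image(n);cv2.imwrite(f"pics/{n}0.png",g["img"]);np.savez(n+"0.npz",**g);print(n,-g["R"].T@g["t"],g["R"].tolist())
s=state();print(s["time_s"],s["eef_pos"],s["orientation"],s["opening"])
E
```

```text
scene [ 0.89864337 -0.57756297  0.86025041] [[0.8351479653091395, 0.5499279705194411, 0.010349071473943438], [0.39965090782695484, -0.5937874864106936, -0.6983520407753964], [-0.3778981713545263, 0.5873633017327852, -0.7156796237594488]]
top [ 0.44247357 -0.00747252  1.34392414] [[0.002206158138248558, -0.9999818876048115, 0.005599761475884238], [-0.9981022630407003, -0.002546545700425607, -0.061525503801498585], [0.061538649475769404, -0.005453399610646668, -0.9980898031005951]]
0.1 [0.16819486 0.62730487 0.19964655] [-1.79909356e+02  9.32637983e-03  1.64995350e+02] 0.09176953760560218
```

View pics/scene0.png

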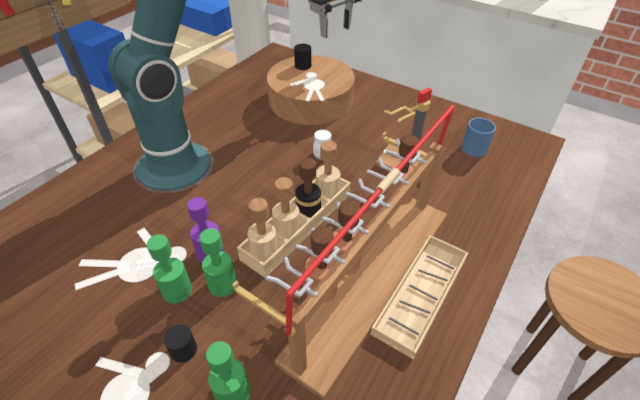

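View pics/top0.png

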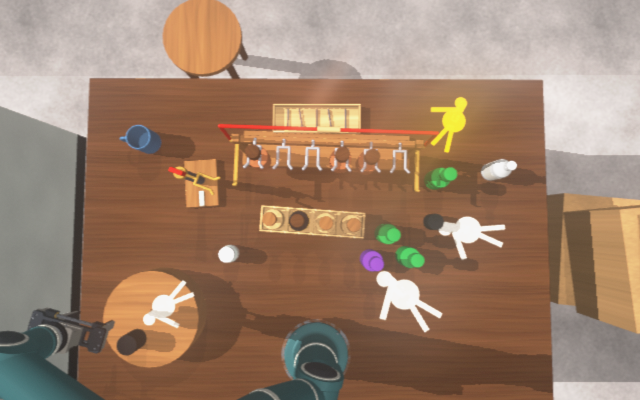

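Top view: crate at (312,222) has pommels at x 272, 298, 326 and 352, and the black head (master) is at 298. Rack forks run from fork5 at (252,152) to fork0 at (400,157), with red-brown mallets on forks 5, 2 and 1. The swivel stand is at (200,183), its stripe at (201,199) and its red grip at (178,172).

Possible confusions:
- Green bottles at (389,234), (411,258) and (443,177), and the purple one at (372,261), look like mallets.
- The black cylinder at (130,343) on the log looks like the wax at (433,222).

Run:
```python
from h import *
T=dict(np.load("top0.npz"));S=dict(np.load("scene0.npz"))
pt,ps=cloud(T),cloud(S)
hsv=lambda g:cv2.cvtColor(g["img"],cv2.COLOR_BGR2HSV)
np.set_printoptions(precision=4,suppress=True)
def comps(P,m,name,mn=15):
    n,l,st,c=cv2.connectedComponentsWithStats(m.astype(np.uint8))
    for i in range(1,n):
        if st[i,4]>=mn:
            q=P[l==i];(cx,cy),r=cv2.minEnclosingCircle(q[:,:2].astype(np.float32))
            print(name,c[i].round(),st[i,4],"mean",q.mean(0),"circ",np.array([cx,cy,r]),"z",np.nanpercentile(q[:,2],[5,95]))
for nm,P in(("top",pt),("scene",ps)):
    x,y,z=P[...,0],P[...,1],P[...,2]
    reg=(x>.3)&(x<1)&(y>-.4)&(y<.6)
    comps(P,reg&(z>.172)&(z<.2)&(x<.62),nm+" cratepom")
    comps(P,reg&(z>.25)&(z<.27)&(x>.6)&(x<.8),nm+" hungpom/grip")
    H=hsv(S if nm=="scene" else T)
    red=((H[...,0]<6)|(H[...,0]>174))&(H[...,1]>190)&(H[...,2]>110)
    comps(P,reg&red&(z>.1),nm+" red")
    comps(P,reg&(z>.21)&(z<.235)&(x>.5)&(x<.8)&(H[...,1]<60),nm+" forks",8)
    w=(H[...,1]<40)&(H[...,2]>180)
    comps(P,reg&w&(z<.03)&(z>.01)&(y>.25)&(x>.5),nm+" stripe",5)
    comps(P,(x>.5)&(x<.8)&(y>.2)&(y<.5)&(z>.2)&(z<.3),nm+" turret")
```

```text
top cratepom [235. 174.] 91 mean [0.5873 0.2393 0.1904] circ [0.5863 0.2402 0.0341] z [0.1844 0.1961]
top cratepom [416. 177.] 109 mean [ 0.579  -0.2986  0.1901] circ [ 0.5776 -0.2987  0.0417] z [0.1834 0.1967]
top cratepom [446. 174.] 63 mean [ 0.5896 -0.3926  0.1793] circ [ 0.5911 -0.3996  0.0196] z [0.1738 0.1834]
top cratepom [268. 218.] 156 mean [0.4544 0.1393 0.1856] circ [0.4544 0.1396 0.0207] z [0.1821 0.1892]
top cratepom [296. 220.] 155 mean [0.4497 0.0557 0.1854] circ [0.45   0.056  0.0207] z [0.1811 0.1898]
top cratepom [325. 223.] 153 mean [ 0.4428 -0.0295  0.1854] circ [ 0.4429 -0.0295  0.0205] z [0.1817 0.189 ]
top cratepom [353. 224.] 156 mean [ 0.4372 -0.1127  0.1856] circ [ 0.4373 -0.1128  0.0206] z [0.1815 0.189 ]
top cratepom [393. 234.] 155 mean [ 0.4078 -0.2311  0.1791] circ [ 0.4078 -0.2316  0.0209] z [0.1751 0.1833]
top cratepom [416. 260.] 157 mean [ 0.333  -0.3008  0.1793] circ [ 0.3325 -0.3014  0.0209] z [0.1745 0.1829]
top cratepom [376. 264.] 155 mean [ 0.3219 -0.1804  0.1795] circ [ 0.3218 -0.1811  0.0209] z [0.1755 0.1836]
top hungpom/grip [252. 151.] 1
[... 5175 characters left out ...]
1792  0.2215] circ [ 0.6109 -0.1832  0.022 ] z [0.2169 0.2271]
scene forks [334. 257.] 148 mean [ 0.6589 -0.1614  0.2187] circ [ 0.6578 -0.1608  0.0219] z [0.216  0.2211]
scene forks [291. 268.] 105 mean [ 0.6087 -0.2261  0.2206] circ [ 0.6097 -0.2221  0.0225] z [0.2172 0.2264]
scene forks [278. 282.] 109 mean [ 0.6077 -0.2633  0.2209] circ [ 0.6088 -0.2647  0.0221] z [0.2169 0.2263]
scene forks [306. 289.] 177 mean [ 0.6568 -0.2461  0.2191] circ [ 0.6553 -0.246   0.0227] z [0.216  0.2216]
scene turret [415. 105.] 472 mean [0.5782 0.3616 0.228 ] circ [0.5721 0.3434 0.0704] z [0.2087 0.2574]
scene turret [437. 143.] 313 mean [0.6913 0.2348 0.2364] circ [0.6899 0.2292 0.0286] z [0.2085 0.2903]
```

Run:
```python
from h import *
T=dict(np.load("top0.npz"));S=dict(np.load("scene0.npz"))
a=cv2.resize(T["img"][105:250,150:440],None,fx=2.7,fy=2.7,interpolation=cv2.INTER_CUBIC)
cv2.imwrite("pics/top0c.png",a)
```

```text
(no output)
```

View pics/top0c.png

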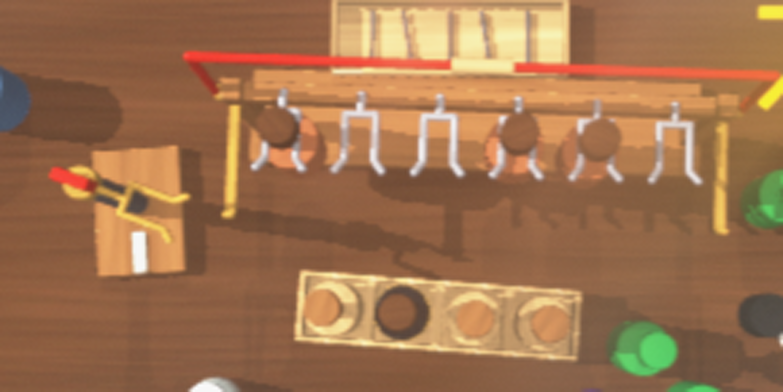

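Crop shows the crate, left to right: pale, master (dark head), pale, pale. The free forks are 4, 3 and 0. The swivel fork points right and slightly down, over the foot with its white stripe at crop (140,252).

```bash
cat >> h.py <<'E'
def go(x,y,z,yaw=None):
    "shift in tool axes (25 mm units) and turn about tool z (5 deg units) from the measured pose to a tool-down pose"
    from scipy.spatial.transform import Rotation as Ro
    s=state();R=Ro.from_euler('xyz',s["orientation"],degrees=True)
    d=R.inv().apply(np.array([x,y,z])-s["eef_pos"])/.025
    w=np.zeros(3)
    if yaw is not None: w=np.degrees((R.inv()*Ro.from_euler('xyz',[180,0,yaw],degrees=True)).as_rotvec())/5
    print(np.round(d,2),np.round(w,2))
E
python3 - <<'E'
from h import *
np.set_printoptions(precision=4,suppress=True)
P={n:cloud(dict(np.load(n+"0.npz"))) for n in("top","scene")}
I={n:cv2.cvtColor(np.load(n+"0.npz")["img"],cv2.COLOR_BGR2HSV) for n in P}
a=np.radians(-1.97);X=np.array([np.cos(a),np.sin(a)])
for n,p in P.items():
    H=I[n]
    for k,y0 in((4,.094),(3,.0095),(0,-.2455)):
        m=(abs(p[...,1]-y0)<.035)&(p[...,2]>.212)&(p[...,2]<.232)&(p[...,0]>.57)&(p[...,0]<.69)&(H[...,1]<80)
        q=p[m];s=(q[:,:2]-[0.6367,y0])@X
        f=q[s<-.0];print(n,k,"x rel .6367: min/max",np.percentile(s,[1,99]),"ymid",(np.percentile(f[:,1],2)+np.percentile(f[:,1],98))/2)
    m=(p[...,0]>.5)&(p[...,0]<.7)&(p[...,1]>.28)&(p[...,1]<.45)
    q=p[m&(p[...,2]>.212)&(p[...,2]<.224)][:,:2]
    r=q-[.586,.391];far=r[np.hypot(*r.T)>.05]
    print(n,"prong mean dir",np.degrees(np.arctan2(*(-far.mean(0)[::-1]))))
    t=p[m&(p[...,2]>.25)&(p[...,2]<.265)][:,:2].astype(np.float32)
    print(n,"grip",len(t),cv2.minAreaRect(t))
    f=p[m&(p[...,2]>.012)&(p[...,2]<.03)]
    f=p[(p[...,0]>.46)&(p[...,0]<.72)&(p[...,1]>.28)&(p[...,1]<.5)&(p[...,2]>.014)&(p[...,2]<.027)]
    print(n,"foot",cv2.minAreaRect(f[:,:2].astype(np.float32)))
go(.586,.391,.32,250)
E
```

```text
top 4 x rel .6367: min/max [-0.0385  0.0476] ymid 0.09675350518643472
top 3 x rel .6367: min/max [-0.0405  0.0442] ymid 0.012414603412942852
top 0 x rel .6367: min/max [-0.0489  0.0367] ymid -0.24213064117637867
top prong mean dir 69.9450551983884
top grip 72 ((0.5870395302772522, 0.3928736746311188), (0.04005277529358864, 0.013730209320783615), 69.57506561279297)
top foot ((0.5775966644287109, 0.39275556802749634), (0.16038385033607483, 0.11216951161623001), 4.390491008758545)
scene 4 x rel .6367: min/max [-0.0392  0.0489] ymid 0.09537676407577395
scene 3 x rel .6367: min/max [-0.0409  0.0468] ymid 0.009627743651266226
scene 0 x rel .6367: min/max [-0.0485  0.0398] ymid -0.24425382611856045
scene prong mean dir 68.71960463965777
scene grip 74 ((0.5855282545089722, 0.39095476269721985), (0.041874200105667114, 0.015486479736864567), 72.63384246826172)
scene foot ((0.5759475231170654, 0.3868497610092163), (0.16190743446350098, 0.1017872542142868), 6.336231231689453)
[-18.59  -4.81  -4.8 ] [ -0.02  -0.01 -17.  ]
```

Emit:
drive_tool --pt "0 0 -4.8 0 0 0 60" --pt "0 0 -4.8 0 0 0 60" --pt "0 0 -4.8 0 0 0 60" --pt "0 0 -4.8 0 0 0 60"

```text
time_s: 0.43
eef_pos: [0.169, 0.6313, 0.3291]
orientation: [179.2, -0.0, 165.0]
ft_force: [0.1, 0.0, 1.0]
opening: 0.067
finger_force: 0.0
```

Emit:
drive_tool --pt "-18.6 -4.7 0 0 0 -17 40" --pt "-18.6 -4.7 0 0 0 -17 40" --pt "-18.6 -4.7 0 0 0 -17 40" --pt "-18.6 -4.7 0 0 0 -17 40" --pt "-18.6 -4.7 0 0 0 -17 40" --pt "-18.6 -4.7 0 0 0 -17 40" --pt "-18.6 -4.7 0 0 0 -17 40" --pt "-18.6 -4.7 0 0 0 -17 40"

```text
time_s: 1.1
eef_pos: [0.4529, 0.4684, 0.3199]
orientation: [180.0, -0.0, -138.9]
ft_force: [0.2, 1.0, -0.1]
opening: 0.0402
finger_force: 0.0
```

```bash
python3 -c "
from h import *
go(.586,.391,.32,250);print(state()['joint_positions'])"
```

```text
[-1.97 -5.84 -0.  ] [ 0.   -0.01 -5.77]
[-47.11321664  22.12994322  -2.49198523  83.14101344   0.96671976
  74.78840178  81.45019955]
```

Emit:
drive_tool --pt "-2.0 -5.8 0 0 0 -5.8 40" --pt "-2.0 -5.8 0 0 0 -5.8 40" --pt "-2.0 -5.8 0 0 0 -5.8 40" --pt "-2.0 -5.8 0 0 0 -5.8 40" --pt "-2.0 -5.8 0 0 0 -5.8 40" --pt "-2.0 -5.8 0 0 0 -5.8 40" --pt "-2.0 -5.8 0 0 0 -5.8 40" --pt "-2.0 -5.8 0 0 0 -5.8 40"

```text
time_s: 1.77
eef_pos: [0.5824, 0.3943, 0.3203]
orientation: [179.9, 0.0, -110.1]
ft_force: [-0.3, 0.5, 0.0]
opening: 0.0403
finger_force: 0.0
```

```bash
python3 -c "
from h import *
go(.586,.391,.25,250);print(state()['joint_positions'])"
```

```text
[ 0.08 -0.18  2.81] [ 0.01  0.   -0.03]
[-33.73283845  27.86747759  -4.72406304  74.66263441   2.19359945
  77.58473116 121.49004489]
```

Emit:
drive_tool --pt "0.1 -0.2 1.4 0 0 0 40" --pt "0.1 -0.2 2.8 0 0 0 40" --pt "0.1 -0.2 2.8 0 0 0 40" --pt "0.1 -0.2 2.8 0 0 0 10" --pt "0.1 -0.2 2.8 0 0 0 10" --pt "0.1 -0.2 2.8 0 0 0 10" --pt "0.1 -0.2 2.8 0 0 0 10" --pt "0.1 -0.2 2.8 0 0 0 10" --force 15

```text
time_s: 2.43
eef_pos: [0.5885, 0.3892, 0.2524]
orientation: [-179.9, 0.1, -110.2]
ft_force: [0.5, 0.3, -0.5]
opening: 0.0108
finger_force: 0.0
```

Emit:
drive_tool --pt "0 0 0 0 0 0 10" --pt "0 0 0 0 0 0.5 10" --pt "0 0 0 0 0 1.5 10" --pt "0 0 0 0 0 2.5 10" --pt "0 0 0 0 0 3.5 10" --pt "0 0 0 0 0 4.5 10" --pt "0 0 0 0 0 5.5 10" --pt "0 0 0 0 0 6.5 10"

```text
time_s: 3.1
eef_pos: [0.5881, 0.3886, 0.251]
orientation: [180.0, 0.0, -143.0]
ft_force: [-0.3, -0.1, -0.3]
opening: 0.0099
finger_force: 0.0
```

Emit:
drive_tool --pt "0 0 0 0 0 1 10" --pt "0 0 0 0 0 2 10" --pt "0 0 0 0 0 3 10" --pt "0 0 0 0 0 4 10" --pt "0 0 0 0 0 5 10" --pt "0 0 0 0 0 6 10" --pt "0 0 0 0 0 6.7 10" --pt "0 0 0 0 0 6.7 10"

```text
time_s: 3.77
eef_pos: [0.588, 0.3887, 0.2509]
orientation: [180.0, 0.0, -176.3]
ft_force: [0.6, -0.0, 0.3]
opening: 0.0098
finger_force: 0.0
```

Emit:
drive_tool --pt "0 0 0 0 0 0 10" --pt "0 0 0 0 0 0 50" --pt "0 0 0 0 0 0 50" --pt "0 0 0 0 0 0 50" --pt "0 0 -1 0 0 0 50" --pt "0 0 -2 0 0 0 50" --pt "0 0 -3 0 0 0 50" --pt "0 0 -4 0 0 0 50"

```text
time_s: 4.43
eef_pos: [0.5879, 0.3884, 0.3516]
orientation: [-180.0, -0.0, -176.2]
ft_force: [1.6, -0.5, -0.2]
opening: 0.0499
finger_force: 0.0
```

Run:
```python
from h import *
np.set_printoptions(precision=4,suppress=True)
g=get_image("scene");p=cloud(g)
T=get_image("top");cv2.imwrite("pics/a.png",np.hstack([cv2.resize(g["img"][60:260,220:480],(390,300)),cv2.resize(T["img"][110:260,160:360],(400,300))]))
m=(p[...,0]>.45)&(p[...,0]<.7)&(p[...,1]>.28)&(p[...,1]<.47)
q=p[m&(p[...,2]>.212)&(p[...,2]<.224)][:,:2];r=q-[.586,.391];far=r[np.hypot(*r.T)>.05]
print(len(far),np.degrees(np.arctan2(*(-far.mean(0)[::-1]))),far.mean(0))
print(state()["time_s"])
go(.4497,.0558,.36,178)
```

```text
138 69.09928710195294 [-0.0266 -0.0696]
4.5333
[  6.47 -12.95  -0.27] [0.06 0.08 1.16]
```

View pics/a.png

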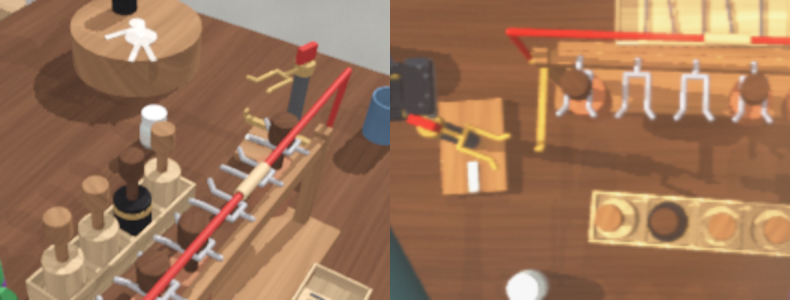

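The swivel did not turn: the fork still points at 69° and the fingers closed on nothing. I'll check where the fingers really are against where they should be.

Run:
```python
from h import *
from scipy.spatial.transform import Rotation as Ro
s=state();R=Ro.from_euler('xyz',s["orientation"],degrees=True).as_matrix()
out=[]
for n in("scene","top"):
    g=get_image(n);im=cv2.resize(g["img"],None,fx=4,fy=4,interpolation=cv2.INTER_CUBIC)
    c=None
    for off,col in(([0,0,0],(0,255,0)),([0,.025,.022],(255,0,0)),([0,-.025,.022],(255,0,255)),("b",(255,255,0))):
        X=np.array([.586,.391,.258]) if off=="b" else s["eef_pos"]+R@np.array(off)
        q=g["mtx"]@(g["R"]@X+g["t"]);q=(q[:2]/q[2]*4).astype(int)
        cv2.circle(im,tuple(q),4,col,-1);c=q if c is None else c
    out.append(im[max(c[1]-150,0):c[1]+250,max(c[0]-200,0):c[0]+200][:400])
h=min(o.shape[0] for o in out);cv2.imwrite("pics/b.png",np.hstack([o[:h] for o in out]))
```

```text
(no output)
```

View pics/b.png

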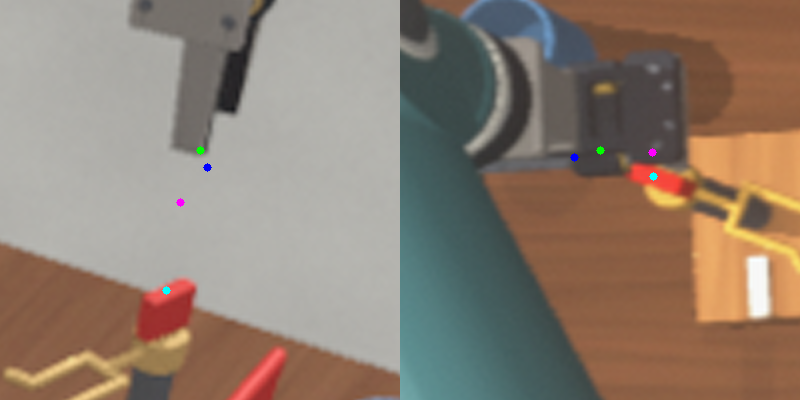

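Run:
```python
from h import *
np.set_printoptions(precision=4,suppress=True)
s=state();print(s["eef_pos"],s["orientation"],s["opening"],s["joint_positions"])
for n in("scene","top"):
    g=get_image(n);p=cloud(g)
    m=(p[...,0]>.48)&(p[...,0]<.72)&(p[...,1]>.22)&(p[...,1]<.56)&(p[...,2]>.29)&(p[...,2]<.56)
    q=p[m];
    for a,b in((.29,.33),(.33,.345),(.345,.36),(.36,.375),(.375,.4),(.4,.42),(.42,.45),(.45,.5)):
        w=q[(q[:,2]>a)&(q[:,2]<b)]
        if len(w)>3:print(n,a,len(w),w.min(0),w.max(0),w.mean(0))
```

```text
[0.5881 0.3885 0.351 ] [ 179.9597    0.0547 -176.2202] 0.0503444540286385 [-42.3306  27.0074   9.6346  72.5039  -4.4237  80.7759  60.7552]
scene 0.29 74 [0.6897 0.221  0.2904] [0.7019 0.257  0.3299] [0.6976 0.2452 0.3142]
scene 0.33 10 [0.6941 0.221  0.3301] [0.6988 0.2547 0.3306] [0.6961 0.233  0.3304]
scene 0.36 52 [0.5801 0.3479 0.3638] [0.5991 0.4268 0.3748] [0.5901 0.379  0.3702]
scene 0.375 161 [0.58   0.3442 0.3751] [0.5999 0.428  0.3997] [0.5907 0.3754 0.3877]
scene 0.4 122 [0.5777 0.3416 0.4001] [0.6009 0.4276 0.4199] [0.5916 0.3664 0.4097]
scene 0.42 62 [0.5781 0.3419 0.4207] [0.6007 0.4136 0.4346] [0.5912 0.3481 0.4268]
scene 0.45 1124 [0.5615 0.289  0.4519] [0.6245 0.4739 0.5   ] [0.5979 0.326  0.48  ]
top 0.29 60 [0.6914 0.2217 0.2904] [0.7022 0.2573 0.33  ] [0.6966 0.2425 0.3215]
top 0.33 11 [0.6929 0.2239 0.33  ] [0.701  0.2557 0.332 ] [0.6978 0.2389 0.3307]
top 0.45 901 [0.557  0.2913 0.4508] [0.6244 0.4151 0.5   ] [0.5879 0.3266 0.4865]
```

Run:
```python
from h import *
np.set_printoptions(precision=4,suppress=True)
for n in("scene","top"):
    p=cloud(dict(np.load(n+"0.npz")))
    m=(p[...,0]>.05)&(p[...,0]<.28)&(p[...,1]>.48)&(p[...,1]<.8)&(p[...,2]>.15)&(p[...,2]<.4)
    q=p[m]
    for a in np.arange(.15,.4,.02):
        w=q[(q[:,2]>a)&(q[:,2]<a+.02)]
        if len(w)>3:print(n,round(a,2),len(w),w.min(0),w.max(0),w.mean(0))
```

```text
scene 0.15 172 [0.0506 0.5241 0.1501] [0.1112 0.5848 0.167 ] [0.0844 0.5503 0.1618]
scene 0.21 64 [0.1415 0.5651 0.2104] [0.1908 0.6818 0.2298] [0.1693 0.6232 0.2216]
scene 0.23 80 [0.1438 0.56   0.2301] [0.1932 0.679  0.25  ] [0.1699 0.6231 0.2398]
scene 0.25 89 [0.1405 0.5588 0.2501] [0.1937 0.6849 0.2697] [0.1706 0.6205 0.26  ]
scene 0.27 102 [0.1394 0.5582 0.2703] [0.1943 0.6865 0.2896] [0.1696 0.6197 0.2791]
scene 0.29 93 [0.1146 0.5333 0.2902] [0.219  0.7014 0.3099] [0.1714 0.6054 0.3027]
scene 0.31 228 [0.114  0.5273 0.3101] [0.217  0.6851 0.3299] [0.1715 0.5734 0.3191]
scene 0.33 103 [0.1169 0.5244 0.3306] [0.179  0.5856 0.3462] [0.161  0.5396 0.3388]
top 0.15 366 [0.051  0.5291 0.1502] [0.1115 0.5889 0.1698] [0.0826 0.5567 0.1634]
top 0.17 4 [0.0649 0.5436 0.1701] [0.1056 0.5694 0.172 ] [0.0882 0.5544 0.171 ]
top 0.21 52 [0.1469 0.5684 0.2115] [0.1936 0.6787 0.2295] [0.174  0.6339 0.2225]
top 0.23 54 [0.1454 0.5643 0.2301] [0.1937 0.6813 0.2497] [0.1749 0.625  0.2397]
top 0.25 29 [0.1663 0.5755 0.2506] [0.1946 0.6863 0.2695] [0.1877 0.6711 0.2591]
top 0.27 9 [0.1799 0.6707 0.2707] [0.1959 0.6819 0.2863] [0.1865 0.6744 0.2765]
top 0.29 56 [0.1181 0.534  0.291 ] [0.2207 0.7027 0.31  ] [0.1685 0.5824 0.3052]
top 0.31 366 [0.1148 0.53   0.3102] [0.2228 0.708  0.3298] [0.1887 0.6207 0.3208]
top 0.33 893 [0.1149 0.5274 0.3306] [0.2219 0.727  0.35  ] [0.1713 0.6075 0.3429]
top 0.35 128 [0.1388 0.581  0.35  ] [0.2132 0.703  0.3699] [0.1703 0.5963 0.3579]
top 0.37 124 [0.1303 0.5811 0.3702] [0.2032 0.6174 0.3899] [0.1623 0.59   0.3829]
top 0.39 190 [0.1309 0.5817 0.39  ] [0.2059 0.6422 0.3998] [0.1718 0.5977 0.3949]
```

The real fingertips sit about 33 mm higher than the tool data says. This is the same in both pictures, including the one at the start: tip z = reading + 11.5 mm. I'll correct for it, return to yaw 250° and grip again lower.

Emit:
drive_tool --pt "0 0 0 0 0 -13.2 40" --pt "0 0 0 0 0 -13.2 40" --pt "0 0 0 0 0 -13.2 40" --pt "0 0 0 0 0 -13.2 40" --pt "0 0 0 0 0 -13.2 40" --pt "0 0 0 0 0 -13.2 40" --pt "0 0 0 0 0 -13.2 40" --pt "0 0 0 0 0 -13.2 40"

```text
time_s: 5.4
eef_pos: [0.5875, 0.3882, 0.3486]
orientation: [179.9, -0.2, -118.6]
ft_force: [-0.3, 0.1, -0.1]
opening: 0.0402
finger_force: 0.0
```

```bash
python3 -c "
from h import *
go(.586,.392,.2185,250)"
```

```text
[-0.12  0.12  5.2 ] [ 0.02 -0.03 -1.71]
```

Emit:
drive_tool --pt "-0.1 0.1 1 0 0 -1.7 40" --pt "-0.1 0.1 2.2 0 0 -1.7 40" --pt "-0.1 0.1 3.4 0 0 -1.7 40" --pt "-0.1 0.1 4.6 0 0 -1.7 40" --pt "-0.1 0.1 5.2 0 0 -1.7 40" --pt "-0.1 0.1 5.2 0 0 -1.7 40" --pt "-0.1 0.1 5.2 0 0 -1.7 5" --pt "-0.1 0.1 5.2 0 0 -1.7 5"

```text
time_s: 6.07
eef_pos: [0.5875, 0.3923, 0.2214]
orientation: [-180.0, 0.1, -110.4]
ft_force: [-0.6, 0.1, -0.6]
opening: 0.0291
finger_force: 0.0
```

Emit:
drive_tool --pt "0 0 0 0 0 0 5" --pt "0 0 0 0 0 0 5" --pt "0 0 0 0 0 0 5" --pt "0 0 0 0 0 0 5" --force 15

```text
time_s: 6.4
eef_pos: [0.5863, 0.393, 0.2222]
orientation: [180.0, 0.1, -110.4]
ft_force: [-4.7, 0.2, 6.3]
opening: 0.014
finger_force: 15.0
```

Emit:
drive_tool --pt "0 0 0 0 0 0.7 5" --pt "0 0 0 0 0 1.4 5" --pt "0 0 0 0 0 2.2 5" --pt "0 0 0 0 0 3.1 5" --pt "0 0 0 0 0 4 5" --pt "0 0 0 0 0 5 5" --pt "0 0 0 0 0 6 5" --pt "0 0 0 0 0 7 5"

```text
time_s: 7.07
eef_pos: [0.5858, 0.3935, 0.2222]
orientation: [179.9, 0.0, -145.6]
ft_force: [-5.7, 0.1, 6.5]
opening: 0.0141
finger_force: 15.0
```

Emit:
drive_tool --pt "0 0 0 0 0 0.8 5" --pt "0 0 0 0 0 1.6 5" --pt "0 0 0 0 0 2.5 5" --pt "0 0 0 0 0 3.4 5" --pt "0 0 0 0 0 4.3 5" --pt "0 0 0 0 0 5.2 5" --pt "0 0 0 0 0 6.2 5" --pt "0 0 0 0 0 6.2 5"

```text
time_s: 7.73
eef_pos: [0.5856, 0.3941, 0.2222]
orientation: [179.8, -0.0, -176.5]
ft_force: [-5.9, 1.7, 6.8]
opening: 0.0139
finger_force: 15.0
```

Emit:
drive_tool --pt "0 0 0 0 0 0 5" --pt "0 0 0 0 0 0 50" --pt "0 0 0 0 0 0 50" --pt "0 0 0 0 0 0 50" --pt "0 0 -1 0 0 0 50" --pt "0 0 -2.5 0 0 0 50" --pt "0 0 -4 0 0 0 50" --pt "0 0 -5 0 0 0 50"

```text
time_s: 8.4
eef_pos: [0.5883, 0.3917, 0.3493]
orientation: [179.9, 0.2, -176.5]
ft_force: [-0.4, 0.4, 1.0]
opening: 0.0502
finger_force: 0.0
```

```bash
cat > tur.py <<'E'
from h import *
np.set_printoptions(precision=4,suppress=True)
for n in("scene","top"):
    g=get_image(n);p=cloud(g)
    m=(p[...,0]>.4)&(p[...,0]<.7)&(p[...,1]>.28)&(p[...,1]<.5)
    q=p[m&(p[...,2]>.212)&(p[...,2]<.231)][:,:2];r=q-[.586,.391];far=r[np.hypot(*r.T)>.05]
    print(n,len(far),np.degrees(np.arctan2(*(-far.mean(0)[::-1]))),"fork",q.min(0),q.max(0))
    t=p[m&(p[...,2]>.25)&(p[...,2]<.265)][:,:2].astype(np.float32)
    if len(t)>5: print("grip",len(t),cv2.minAreaRect(t))
    x,y,z=p[...,0],p[...,1],p[...,2]
    nn,l,st,c=cv2.connectedComponentsWithStats(((x>.35)&(x<.55)&(y>-.2)&(y<.25)&(z>.172)&(z<.2)).astype(np.uint8))
    for i in range(1,nn):
        if st[i,4]>60:
            (cx,cy),r=cv2.minEnclosingCircle(p[l==i][:,:2].astype(np.float32));print("pom",np.array([cx,cy,r]))
E
python3 tur.py; python3 -c "
from h import *
go(.45,.0558,.33,176)"
```

```text
scene 153 4.374740195385576 fork [0.4697 0.3534] [0.6053 0.4111]
grip 80 ((0.5858197212219238, 0.391256719827652), (0.03947097808122635, 0.017316995188593864), 8.868523597717285)
pom [0.4527 0.1383 0.0224]
pom [0.4493 0.0541 0.0216]
pom [ 0.4426 -0.0321  0.0216]
pom [ 0.4364 -0.1151  0.0215]
top 147 1.708663087490631 fork [0.4719 0.3588] [0.6013 0.4125]
grip 51 ((0.5814619064331055, 0.3917466998100281), (0.025639081373810768, 0.012881687842309475), 1.1817001104354858)
pom [0.4544 0.1398 0.0207]
pom [0.4501 0.056  0.0209]
pom [ 0.4429 -0.0296  0.0205]
pom [ 0.4371 -0.113   0.0206]
[  6.4  -13.1    0.74] [0.06 0.1  1.5 ]
```

The swivel now faces front, about 3.5° in world axes against a stand yaw of about 4°. Next is the first pale mallet, at y = 0.139, which goes on fork4.

```bash
python3 -c "
from h import *
go(.4527,.1415,.25,178)"
```

```text
[ 6.12 -9.7   3.96] [0.06 0.1  1.1 ]
```

Emit:
drive_tool --pt "6.1 -9.7 1 0 0.1 1.1 62" --pt "6.1 -9.7 1 0 0.1 1.1 62" --pt "6.1 -9.7 1 0 0.1 1.1 62" --pt "6.1 -9.7 1 0 0.1 1.1 62" --pt "6.1 -9.7 1 0 0.1 1.1 62" --pt "6.1 -9.7 1 0 0.1 1.1 62" --pt "6.1 -9.7 1 0 0.1 1.1 62" --pt "6.1 -9.7 4 0 0.1 1.1 62"

```text
time_s: 9.17
eef_pos: [0.4517, 0.1349, 0.2842]
orientation: [179.7, 0.1, 177.6]
ft_force: [1.9, -0.2, 0.3]
opening: 0.0622
finger_force: 0.0
```

```bash
python3 -c "
from h import *
go(.4527,.1415,.1405,178)"; python3 tur.py | grep -A9 scene
```

```text
[-0.02  0.24  5.75] [ 0.05  0.02 -0.08]
scene 157 4.6037950958093505 fork [0.4697 0.3552] [0.6056 0.4143]
grip 78 ((0.5857038497924805, 0.3918761909008026), (0.03871554881334305, 0.016339851543307304), 4.208423137664795)
pom [0.4547 0.1374 0.0221]
pom [0.4501 0.0543 0.0214]
pom [ 0.4427 -0.0318  0.0214]
pom [ 0.4355 -0.1154  0.0222]
top 146 1.6997086943764328 fork [0.4719 0.3592] [0.6019 0.4135]
grip 75 ((0.5871661305427551, 0.39241254329681396), (0.03731173649430275, 0.01250351034104824), 0.9251686334609985)
pom [0.4501 0.0483 0.0181]
pom [ 0.4428 -0.0294  0.0205]
```

Emit:
drive_tool --pt "0 0.2 0 0 0 0 62" --pt "0 0.2 1.5 0 0 0 62" --pt "0 0.2 2.9 0 0 0 62" --pt "0 0.2 4.3 0 0 0 62" --pt "0 0.2 5.2 0 0 0 62" --pt "0 0.2 5.8 0 0 0 62" --pt "0 0.2 5.8 0 0 0 62" --pt "0 0.2 5.8 0 0 0 35"

```text
time_s: 9.93
eef_pos: [0.4497, 0.1468, 0.134]
orientation: [-179.9, -0.5, 178.2]
ft_force: [0.4, 0.5, 0.9]
opening: 0.0572
finger_force: 0.0
```

Emit:
drive_tool --pt "0 0 0 0 0 0 35" --pt "0 0 0 0 0 0 35" --pt "0 0 0 0 0 0 35" --pt "0 0 0 0 0 0 35" --pt "0 0 0 0 0 0 35" --force 30

```text
time_s: 10.35
eef_pos: [0.4498, 0.1459, 0.135]
orientation: [179.9, -0.4, 178.1]
ft_force: [0.1, -0.8, 5.4]
opening: 0.0416
finger_force: 29.8
```

Grip height is a bit low, with the tips flush with the pommel underside. I'll regrip about 8 mm higher.

Emit:
drive_tool --pt "0 0 0 0 0 0 50" --pt "0 0 0 0 0 0 50" --pt "0 0 -0.3 0 0 0 50" --pt "0 0 -0.3 0 0 0 50" --pt "0 0 -0.3 0 0 0 50" --pt "0 0 -0.3 0 0 0 35" --pt "0 0 -0.3 0 0 0 35" --pt "0 0 -0.3 0 0 0 35"

```text
time_s: 11.02
eef_pos: [0.4488, 0.1453, 0.1413]
orientation: [-180.0, -0.5, 178.1]
ft_force: [0.2, -0.5, -0.3]
opening: 0.0415
finger_force: 29.9
```

Emit:
drive_tool --pt "0 0 0 0 0 0 35" --pt "0 0 -0.6 0 0 0 35" --pt "0 0 -1.5 0 0 0 35" --pt "0 0 -2.5 0 0 0 35" --pt "0 0 -3.5 0 0 0 35" --pt "0 0 -3.9 0 0 0 35" --pt "0 0 -3.9 0 0 0 35" --pt "0 0 -3.9 0 0 0 35"

```text
time_s: 11.68
eef_pos: [0.4492, 0.1454, 0.2381]
orientation: [-180.0, -0.5, 178.1]
ft_force: [0.6, 0.3, -2.4]
opening: 0.0414
finger_force: 29.9
```

```bash
cat > held.py <<'E'
from h import *
np.set_printoptions(precision=4,suppress=True)
s=state();e=s["eef_pos"];print(e,s["orientation"],s["opening"],s["finger_force"])
for n in("scene","top"):
    p=cloud(get_image(n));x,y,z=p[...,0],p[...,1],p[...,2]
    q=p[(abs(x-e[0])<.045)&(abs(y-e[1])<.045)&(z<e[2]-.03)&(z>.06)]
    zz=q[:,2]; print(n,len(q),"z",np.percentile(zz,[1,99]))
    h=q[(zz>zz.min()+.02)&(zz<zz.min()+.075)]
    from scipy.optimize import least_squares
    if len(h)>20:
        f=least_squares(lambda c:np.hypot(h[:,0]-c[0],h[:,1]-c[1])-.033,e[:2]+[0,.02],loss="soft_l1",f_scale=.002)
        print("head centre",f.x,"cost",f.cost)
E
python3 held.py
```

```text
[0.4492 0.1454 0.2381] [-179.9732   -0.5308  178.074 ] 0.04142909047316425 29.932495951652527
scene 962 z [0.1063 0.2048]
head centre [0.4533 0.1431] cost 0.0002813959921247465
top 17 z [0.1139 0.1569]
```

```bash
python3 -c "
from h import *
go(.545,.0968,.2375,178);go(.6365,.0968,.2375,178)"
```

```text
[-3.92 -1.8  -0.06] [-0.02 -0.13  0.01]
[-7.58 -1.68 -0.1 ] [-0.02 -0.13  0.01]
```

Emit:
drive_tool --pt "-1 -0.5 0 0 0 0 35" --pt "-2 -1 0 0 0 0 35" --pt "-3 -1.5 0 0 0 0 35" --pt "-3.9 -1.8 -0.1 0 -0.1 0 35" --pt "-3.9 -1.8 -0.1 0 -0.1 0 35" --pt "-3.9 -1.8 -0.1 0 -0.1 0 35" --pt "-3.9 -1.8 -0.1 0 -0.1 0 35" --pt "-3.9 -1.8 -0.1 0 -0.1 0 35"

```text
time_s: 12.45
eef_pos: [0.5443, 0.0978, 0.2395]
orientation: [-180.0, -0.1, 178.1]
ft_force: [-0.9, -0.0, -1.8]
opening: 0.0414
finger_force: 30.0
```

```bash
python3 held.py; python3 -c "
from h import *
go(.6365,.0968,.2375,178)"
```

```text
[0.5443 0.0978 0.2395] [-179.9687   -0.126   178.1289] 0.04138423426799758 29.97744083404541
scene 921 z [0.1096 0.2053]
head centre [0.5483 0.0964] cost 0.00019636281056168312
top 4 z [0.1103 0.1515]
[-3.67  0.08  0.1 ] [-0.   -0.01  0.03]
```

Emit:
drive_tool --pt "-0.7 0 0.1 0 0 0 35" --pt "-1.4 0 0.1 0 0 0 35" --pt "-2.1 0 0.1 0 0 0 35" --pt "-2.8 0 0.1 0 0 0 35" --pt "-3.4 0 0.1 0 0 0 35" --pt "-3.7 0 0.1 0 0 0 35" --pt "-3.7 0 0.1 0 0 0 35" --pt "-3.7 0 0.1 0 0 0 35"

```text
time_s: 13.22
eef_pos: [0.6375, 0.0943, 0.2376]
orientation: [-180.0, -0.0, 178.1]
ft_force: [-0.2, -0.8, -2.3]
opening: 0.0413
finger_force: 30.0
```

```bash
python3 held.py
```

```text
[0.6375 0.0943 0.2376] [-179.9744   -0.0338  178.0884] 0.04132711770881055 29.98683750629425
scene 361 z [0.1068 0.194 ]
head centre [0.64   0.0933] cost 4.603204243853727e-05
top 50 z [0.1072 0.1938]
head centre [0.6416 0.0936] cost 1.613608604920043e-06
```

Emit:
drive_tool --pt "0 0 0.3 0 0 0 35" --pt "0 0 0.6 0 0 0 35" --pt "0 0 0.8 0 0 0 35" --pt "0 0 0.9 0 0 0 35" --pt "0 0 0.9 0 0 0 35" --pt "0 0 0.9 0 0 0 35"

```text
time_s: 13.82
eef_pos: [0.6381, 0.094, 0.2153]
orientation: [-180.0, 0.0, 178.1]
ft_force: [1.3, -0.1, -2.5]
opening: 0.0414
finger_force: 30.0
```

Emit:
drive_tool --pt "0 0 0 0 0 0 58" --pt "0 0 0 0 0 0 58" --pt "0 0 0 0 0 0 58" --pt "0 0 -0.8 0 0 0 58" --pt "0 0 -1.8 0 0 0 58" --pt "0 0 -2.8 0 0 0 58" --pt "0 0 -2.8 0 0 0 58" --pt "0 0 -2.8 0 0 0 58"

```text
time_s: 14.48
eef_pos: [0.6391, 0.0941, 0.2873]
orientation: [180.0, 0.2, 178.1]
ft_force: [0.8, -0.4, -0.2]
opening: 0.058
finger_force: 0.0
```

```bash
cat > look.py <<'E'
from h import *
np.set_printoptions(precision=4,suppress=True)
def pommels(n):
    g=get_image(n);p=cloud(g);x,y,z=p[...,0],p[...,1],p[...,2]
    for a,b,xa,xb,nm in((.172,.195,.36,.53,"crate"),(.25,.268,.45,.675,"hung")):
        nn,l,st,c=cv2.connectedComponentsWithStats(((x>xa)&(x<xb)&(y>-.3)&(y<.45)&(z>a)&(z<b)).astype(np.uint8))
        for i in range(1,nn):
            if st[i,4]>50:
                q=p[l==i];(cx,cy),r=cv2.minEnclosingCircle(q[:,:2].astype(np.float32));print(n,nm,np.array([cx,cy,r]),q[:,2].mean().round(4))
    return g
if __name__=="__main__":
    pommels("scene");pommels("top");go(.4488,.058,.24,178)
E
python3 look.py
```

```text
scene crate [0.4484 0.0536 0.0219] 0.1834
scene crate [ 0.4427 -0.032   0.021 ] 0.1832
scene crate [ 0.4363 -0.1148  0.0217] 0.1834
scene crate [ 0.4081 -0.2326  0.0214] 0.1789
scene hung [0.6415 0.1784 0.0219] 0.2586
scene hung [0.6412 0.0916 0.0222] 0.2588
scene hung [ 0.6353 -0.0759  0.0214] 0.259
scene hung [ 0.6311 -0.1607  0.0213] 0.259
top crate [0.4499 0.0561 0.0207] 0.1853
top crate [ 0.4428 -0.0295  0.0205] 0.1858
top crate [ 0.437  -0.1132  0.0207] 0.1853
top crate [ 0.4076 -0.231   0.0208] 0.1797
top hung [ 0.6373 -0.074   0.021 ] 0.2595
top hung [ 0.6306 -0.1594  0.021 ] 0.2593
top hung [0.5866 0.3923 0.02  ] 0.257
[ 7.5 -1.7  1.8] [-0.01 -0.01  0.01]
```

Pale mallet 1 hangs on fork4: its pommel is at (0.641,0.092), z 0.259. Next is the master.

```bash
python3 -c "
from h import *
go(.446,.057,.1415,178)"
```

```text
[ 7.61 -1.74  5.74] [-0.01 -0.01  0.01]
```

Emit:
drive_tool --pt "1.6 -0.3 0 0 0 0 62" --pt "3.2 -0.8 0 0 0 0 62" --pt "4.8 -1.2 0 0 0 0 62" --pt "6.4 -1.6 0 0 0 0 62" --pt "7.6 -1.7 0.5 0 0 0 62" --pt "7.6 -1.7 1.5 0 0 0 62" --pt "7.6 -1.7 1.8 0 0 0 62" --pt "7.6 -1.7 1.8 0 0 0 62"

```text
time_s: 15.25
eef_pos: [0.4452, 0.0577, 0.2385]
orientation: [-179.9, -0.2, 178.1]
ft_force: [-0.2, 0.6, 0.2]
opening: 0.0619
finger_force: 0.0
```

```bash
python3 -c "
from h import *
import look
look.pommels('scene')
go(.446,.057,.1415,178)"
```

```text
scene crate [0.4489 0.0538 0.0217] 0.1831
scene crate [ 0.443  -0.0315  0.0221] 0.1833
scene crate [ 0.4369 -0.1155  0.0212] 0.1835
scene crate [ 0.4087 -0.2334  0.0214] 0.1789
scene hung [0.5869 0.3885 0.0198] 0.2557
scene hung [0.6413 0.1787 0.0226] 0.2586
scene hung [0.6401 0.0918 0.0215] 0.2587
scene hung [ 0.6364 -0.0754  0.0214] 0.2591
scene hung [ 0.6317 -0.1601  0.0217] 0.2589
[ 0.01 -0.03  3.93] [-0.02 -0.02  0.01]
```

Emit:
drive_tool --pt "0 0 1.2 0 0 0 62" --pt "0 0 2.4 0 0 0 62" --pt "0 0 3.4 0 0 0 62" --pt "0 0 3.9 0 0 0 62" --pt "0 0 3.9 0 0 0 62" --pt "0 0 3.9 0 0 0 35" --pt "0 0 3.9 0 0 0 35" --pt "0 0 3.9 0 0 0 35"

```text
time_s: 15.97
eef_pos: [0.4482, 0.0581, 0.1443]
orientation: [180.0, 0.1, 178.1]
ft_force: [-0.0, -1.4, 0.9]
opening: 0.044
finger_force: 0.4
```

Emit:
drive_tool --pt "0 0 0 0 0 0 35" --pt "0 0 0 0 0 0 35" --pt "0 0 0 0 0 0 35"

```text
time_s: 16.22
eef_pos: [0.448, 0.0578, 0.1442]
orientation: [180.0, 0.2, 178.0]
ft_force: [0.9, -1.4, 5.7]
opening: 0.0414
finger_force: 30.0
```

Emit:
drive_tool --pt "0 0 -0.8 0 0 0 35" --pt "0 0 -1.8 0 0 0 35" --pt "0 0 -2.8 0 0 0 35" --pt "0 0 -3.9 0 0 0 35" --pt "0 0 -3.9 0 0 0 35" --pt "0 0 -3.9 0 0 0 35"

```text
time_s: 16.72
eef_pos: [0.4469, 0.0583, 0.241]
orientation: [179.9, 0.1, 178.1]
ft_force: [0.2, 0.3, -4.0]
opening: 0.0416
finger_force: 30.0
```

```bash
python3 held.py; python3 -c "
from h import *
go(.43,.39,.2375,183.5)"
```

```text
[0.4469 0.0583 0.241 ] [179.9458   0.0957 178.0814] 0.041606889547648414 29.976308941841125
scene 1047 z [0.1056 0.2079]
head centre [0.447  0.0568] cost 0.00027285758984051155
[ 1.06 13.26  0.05] [-0.01 -0.03 -1.08]Traceback (most recent call last):
  File "held.py", line 7, in <module>
    zz=q[:,2]; print(n,len(q),"z",np.percentile(zz,[1,99]))
                                  ~~~~~~~~~~~~~^^^^^^^^^^^
    return _quantile_unchecked(
        a, q, axis, out, overwrite_input, method, keepdims, weights)
    return _ureduce(a,
                    func=_quantile_ureduce_func,
    ...<5 lines>...
                    overwrite_input=overwrite_input,
                    method=method)
    r = func(a, **kwargs)
    result = _quantile(arr,
                       quantiles=q,
    ...<2 lines>...
                       out=out,
                       weights=wgt)
    slices_having_nans = np.isnan(arr[-1, ...])
                                  ~~~^^^^^^^^^
IndexError: index -1 is out of bounds for axis 0 with size 0
```

Emit:
drive_tool --pt "0.2 1.2 0.1 0 0 -0.2 35" --pt "0.4 2.7 0.1 0 0 -0.4 35" --pt "0.6 4.2 0.1 0 0 -0.6 35" --pt "0.8 5.7 0.1 0 0 -0.8 35" --pt "1 7.2 0.1 0 0 -1 35" --pt "1.1 8.7 0.1 0 0 -1.1 35" --pt "1.1 10.2 0.1 0 0 -1.1 35" --pt "1.1 11 0.1 0 0 -1.1 35"

```text
time_s: 17.48
eef_pos: [0.4262, 0.3381, 0.2353]
orientation: [-180.0, -0.2, -176.2]
ft_force: [-0.3, 0.8, -2.5]
opening: 0.0414
finger_force: 30.0
```

```bash
python3 -c "
from h import *
go(.429,.383,.240,183.5)"
```

```text
[-0.23  1.78 -0.19] [-0.01 -0.04  0.07]
```

Emit:
drive_tool --pt "-0.2 1 -0.2 0 0 0 35" --pt "-0.2 1.8 -0.2 0 0 0 35" --pt "-0.2 1.8 -0.2 0 0 0 35" --pt "-0.2 1.8 -0.2 0 0 0 35"

```text
time_s: 17.82
eef_pos: [0.4292, 0.3791, 0.2401]
orientation: [-179.8, -0.2, -176.3]
ft_force: [0.8, -1.4, -4.5]
opening: 0.0409
finger_force: 30.0
```

```bash
sed -i 's/    zz=q/    if len(q)<20: continue\n    zz=q/' held.py; python3 held.py; python3 tur.py | grep -v pom; python3 -c "
from h import *
go(.513,.388,.240,183.5)"
```

```text
[0.4292 0.3791 0.2401] [-179.7828   -0.2174 -176.3009] 0.04089684134479136 29.97715651988983
scene 797 z [0.1045 0.2067]
head centre [0.4284 0.3766] cost 0.00040152937458753376
top 81 z [0.1049 0.1887]
head centre [0.4312 0.3763] cost 1.5979591527742815e-05
scene 201 5.873127275068633 fork [0.4218 0.3574] [0.605  0.4115]
grip 141 ((0.5113766193389893, 0.38015082478523254), (0.18942229449748993, 0.036864206194877625), 14.856860160827637)
top 143 1.483862202693778 fork [0.4719 0.3586] [0.6022 0.4135]
grip 74 ((0.5872182846069336, 0.39294540882110596), (0.03836101293563843, 0.013322302140295506), 4.84097146987915)
[-3.3   0.23  0.08] [-0.02 -0.01 -0.01]
```

Emit:
drive_tool --pt "0 0.2 0.1 0 0 0 35" --pt "-0.6 0.2 0.1 0 0 0 35" --pt "-1.2 0.2 0.1 0 0 0 35" --pt "-1.8 0.2 0.1 0 0 0 35" --pt "-2.4 0.2 0.1 0 0 0 35" --pt "-3.0 0.2 0.1 0 0 0 35" --pt "-3.4 0.2 0.1 0 0 0 35" --pt "-3.4 0.2 0.1 0 0 0 35"

```text
time_s: 18.68
eef_pos: [0.5176, 0.3883, 0.24]
orientation: [-179.9, 0.1, -176.6]
ft_force: [-0.1, -0.7, -4.0]
opening: 0.0413
finger_force: 30.0
```

```bash
python3 held.py
python3 - <<'E'
from h import *
T=get_image("top");S=get_image("scene")
cv2.imwrite("pics/c.png",np.hstack([cv2.resize(S["img"][60:180,340:480],(466,400)),cv2.resize(T["img"][140:220,150:214],(320,400))]))
E
```

```text
[0.5176 0.3883 0.24  ] [-179.9423    0.0854 -176.5892] 0.04129691870115351 29.977861046791077
scene 810 z [0.1041 0.2034]
head centre [0.5172 0.3862] cost 0.00038265752480677964
top 162 z [0.1088 0.1917]
head centre [0.5173 0.3876] cost 9.979831702571594e-06
```

View pics/c.png

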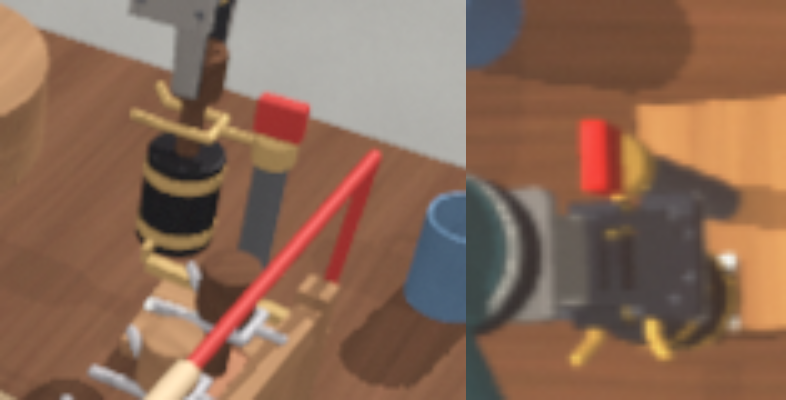

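The neck sits between the brass prongs (scene panel about (185,125)), with the pommel above them. Lowering now.

Emit:
drive_tool --pt "0.1 0 0.3 0 0 0 35" --pt "0.1 0 0.6 0 0 0 35" --pt "0.1 0 0.8 0 0 0 35" --pt "0.1 0 0.9 0 0 0 35" --pt "0.1 0 0.9 0 0 0 35" --pt "0.1 0 0.9 0 0 0 35"

```text
time_s: 19.38
eef_pos: [0.5122, 0.3895, 0.2181]
orientation: [180.0, -0.0, -176.4]
ft_force: [-2.7, 0.5, 0.7]
opening: 0.0414
finger_force: 30.0
```

Emit:
drive_tool --pt "0 0 0 0 0 0 58" --pt "0 0 0 0 0 0 58" --pt "0 0 0 0 0 0 58" --pt "0 0 -0.8 0 0 0 58" --pt "0 0 -1.8 0 0 0 58" --pt "0 0 -2.8 0 0 0 58" --pt "0 0 -4 0 0 0 58" --pt "0 0 -4 0 0 0 58"

```text
time_s: 20.05
eef_pos: [0.5155, 0.3906, 0.3248]
orientation: [179.7, 0.5, -176.5]
ft_force: [0.3, 0.1, 1.0]
opening: 0.0576
finger_force: 0.0
```

```bash
python3 look.py; python3 -c "
from h import *
go(.442,-.0285,.24,178)"
```

```text
scene crate [0.5133 0.3848 0.0098] 0.1837
scene crate [ 0.4423 -0.0322  0.0222] 0.1834
scene crate [ 0.4363 -0.1148  0.0215] 0.1837
scene crate [ 0.4083 -0.2328  0.0213] 0.179
scene hung [0.5131 0.3861 0.0217] 0.2579
scene hung [0.5864 0.39   0.0198] 0.2558
scene hung [0.6426 0.1778 0.0215] 0.2585
scene hung [0.6399 0.0911 0.0223] 0.259
scene hung [ 0.6369 -0.0756  0.0211] 0.2588
scene hung [ 0.6304 -0.1604  0.0213] 0.2589
top crate [ 0.4428 -0.0294  0.0205] 0.1857
top crate [ 0.4371 -0.113   0.0205] 0.1854
top crate [ 0.4078 -0.2316  0.0208] 0.1797
top hung [0.6438 0.1792 0.0209] 0.2595
top hung [0.6427 0.0939 0.0212] 0.2593
top hung [ 0.6373 -0.0741  0.0212] 0.2593
top hung [ 0.631  -0.1592  0.0209] 0.2592
top hung [0.5916 0.3929 0.0155] 0.2564
[  3.42 -13.07   3.15] [0.02 0.03 1.11]
[  3.9  -16.51   3.14] [0.02 0.03 1.11]
```

Master is on the swivel fork at (0.513,0.386). Next pale mallet is at (0.4425,-0.031), for fork3.

Emit:
drive_tool --pt "0.8 -1.2 0 0 0 0.2 62" --pt "1.2 -2.7 0 0 0 0.4 62" --pt "1.6 -4.2 0 0 0 0.6 62" --pt "2 -5.7 0 0 0 0.8 62" --pt "2.4 -7.2 0 0 0 1 62" --pt "2.8 -8.7 0 0 0 1.1 62" --pt "3.2 -10.2 0 0 0 1.1 62" --pt "3.6 -11.7 0 0 0 1.1 62"

```text
time_s: 20.82
eef_pos: [0.4398, 0.0896, 0.3167]
orientation: [-179.9, -0.1, 178.1]
ft_force: [-0.1, 0.2, 0.0]
opening: 0.0618
finger_force: 0.0
```

```bash
python3 -c "
from h import *
go(.442,-.0285,.23,178)"
```

```text
[-0.25 -4.71  3.47] [-0.01 -0.02  0.01]
```

Emit:
drive_tool --pt "-0.2 -1.4 0 0 0 0 62" --pt "-0.2 -2.8 0.3 0 0 0 62" --pt "-0.2 -4 0.8 0 0 0 62" --pt "-0.2 -4.7 1.6 0 0 0 62" --pt "-0.2 -4.7 2.6 0 0 0 62" --pt "-0.2 -4.7 3.4 0 0 0 62" --pt "-0.2 -4.7 3.4 0 0 0 62" --pt "-0.2 -4.7 3.4 0 0 0 62"

```text
time_s: 21.48
eef_pos: [0.4411, -0.0262, 0.232]
orientation: [-179.9, -0.2, 178.1]
ft_force: [1.1, 0.5, 0.2]
opening: 0.0621
finger_force: 0.0
```

```bash
python3 -c "
from h import *
import look
look.pommels('scene')
go(.442,-.0285,.144,178)"
```

```text
scene crate [ 0.4433 -0.0311  0.0217] 0.1834
scene crate [ 0.4372 -0.1148  0.0218] 0.1835
scene crate [ 0.4077 -0.2333  0.0214] 0.1791
scene hung [0.5128 0.3858 0.0213] 0.2577
scene hung [0.5856 0.3924 0.0198] 0.2553
scene hung [0.6415 0.1774 0.0217] 0.2586
scene hung [0.641  0.0918 0.0213] 0.2588
scene hung [ 0.6372 -0.0754  0.0213] 0.259
scene hung [ 0.631  -0.1605  0.0214] 0.2591
[-0.   -0.1   3.56] [-0.01 -0.01  0.02]
```

Emit:
drive_tool --pt "0 -0.1 1.2 0 0 0 62" --pt "0 -0.1 2.4 0 0 0 62" --pt "0 -0.1 3.2 0 0 0 62" --pt "0 -0.1 3.5 0 0 0 62" --pt "0 -0.1 3.5 0 0 0 62" --pt "0 -0.1 3.5 0 0 0 35" --pt "0 -0.1 3.5 0 0 0 35" --pt "0 -0.1 3.5 0 0 0 35"

```text
time_s: 22.2
eef_pos: [0.4433, -0.0284, 0.147]
orientation: [180.0, 0.2, 178.1]
ft_force: [-0.5, 0.0, -0.3]
opening: 0.044
finger_force: 0.0
```

Emit:
drive_tool --pt "0 0 0 0 0 0 35" --pt "0 0 0 0 0 0 35" --pt "0 0 0 0 0 0 35"

```text
time_s: 22.45
eef_pos: [0.4433, -0.0288, 0.1468]
orientation: [180.0, 0.2, 178.1]
ft_force: [0.4, -0.1, 6.3]
opening: 0.0416
finger_force: 30.0
```

Emit:
drive_tool --pt "0 0 -0.8 0 0 0 35" --pt "0 0 -1.8 0 0 0 35" --pt "0 0 -2.8 0 0 0 35" --pt "0 0 -3.8 0 0 0 35" --pt "0 0 -3.8 0 0 0 35" --pt "0 0 -3.8 0 0 0 35"

```text
time_s: 22.95
eef_pos: [0.4423, -0.0284, 0.241]
orientation: [180.0, 0.1, 178.1]
ft_force: [-1.3, 0.0, -4.2]
opening: 0.0416
finger_force: 30.0
```

```bash
python3 held.py; python3 -c "
from h import *
go(.545,.013,.24,178)"
```

```text
[ 0.4423 -0.0284  0.241 ] [179.9648   0.1085 178.0724] 0.04158269051130237 29.99061495065689
scene 1112 z [0.1047 0.207 ]
head centre [ 0.4397 -0.0292] cost 0.00019990907333813367
[-4.11  1.8  -0.04] [-0.01 -0.03  0.01]
```

Emit:
drive_tool --pt "-1 0.4 0 0 0 0 35" --pt "-2 0.8 0 0 0 0 35" --pt "-3 1.3 0 0 0 0 35" --pt "-4.1 1.8 0 0 0 0 35" --pt "-4.1 1.8 0 0 0 0 35" --pt "-4.1 1.8 0 0 0 0 35" --pt "-4.1 1.8 0 0 0 0 35"

```text
time_s: 23.63
eef_pos: [0.5445, 0.0125, 0.2384]
orientation: [-179.9, -0.3, 178.0]
ft_force: [-0.6, 0.4, -3.8]
opening: 0.041
finger_force: 30.0
```

```bash
python3 held.py; python3 -c "
from h import *
go(.637,.0105,.242,178)"
```

```text
[0.5445 0.0125 0.2384] [-179.8891   -0.2522  178.0476] 0.04097149033176327 29.998869001865387
scene 917 z [0.1015 0.2064]
head centre [0.544  0.0121] cost 0.00014064543116974613
[-3.69  0.06 -0.11] [-0.01 -0.03  0.  ]
```

Emit:
drive_tool --pt "-0.7 0 -0.1 0 0 0 35" --pt "-1.4 0 -0.1 0 0 0 35" --pt "-2.1 0 -0.1 0 0 0 35" --pt "-2.8 0 -0.1 0 0 0 35" --pt "-3.4 0 -0.1 0 0 0 35" --pt "-3.7 0 -0.1 0 0 0 35" --pt "-3.7 0 -0.1 0 0 0 35" --pt "-3.7 0 -0.1 0 0 0 35"

```text
time_s: 24.4
eef_pos: [0.6376, 0.0095, 0.2426]
orientation: [-180.0, -0.1, 178.0]
ft_force: [-0.5, -0.5, -4.0]
opening: 0.0413
finger_force: 30.0
```

```bash
python3 held.py
```

```text
[0.6376 0.0095 0.2426] [-179.9705   -0.072   178.0294] 0.041346714445839636 29.999025464057922
scene 316 z [0.1043 0.2123]
head centre [0.6382 0.0094] cost 1.5497414582307196e-05
```

Emit:
drive_tool --pt "0 0 0.3 0 0 0 35" --pt "0 0 0.6 0 0 0 35" --pt "0 0 0.8 0 0 0 35" --pt "0 0 0.9 0 0 0 35" --pt "0 0 0.9 0 0 0 35" --pt "0 0 0.9 0 0 0 35"

```text
time_s: 25.0
eef_pos: [0.638, 0.01, 0.2209]
orientation: [180.0, -0.0, 178.1]
ft_force: [-3.8, 0.3, 3.3]
opening: 0.0417
finger_force: 30.0
```

Emit:
drive_tool --pt "0 0 0 0 0 0 58" --pt "0 0 0 0 0 0 58" --pt "0 0 0 0 0 0 58" --pt "0 0 -0.8 0 0 0 58" --pt "0 0 -1.8 0 0 0 58" --pt "0 0 -2.8 0 0 0 58" --pt "0 0 -2.8 0 0 0 58" --pt "0 0 -2.8 0 0 0 58"

```text
time_s: 25.67
eef_pos: [0.6396, 0.0097, 0.2921]
orientation: [180.0, 0.2, 178.1]
ft_force: [-0.5, -0.4, -0.3]
opening: 0.0577
finger_force: 0.0
```

```bash
python3 look.py|grep -v go; python3 -c "
from h import *
go(.436,-.112,.24,178)"
```

```text
scene crate [ 0.4371 -0.1153  0.0221] 0.1837
scene crate [ 0.4069 -0.2329  0.0221] 0.179
scene hung [0.5872 0.3901 0.019 ] 0.2558
scene hung [0.6425 0.1775 0.0209] 0.2584
scene hung [0.6408 0.0914 0.0207] 0.2586
scene hung [0.6372 0.0094 0.022 ] 0.2587
scene hung [ 0.6362 -0.0755  0.0212] 0.2589
scene hung [ 0.6305 -0.1608  0.0214] 0.259
top crate [ 0.4373 -0.113   0.0207] 0.1854
top crate [ 0.4082 -0.2314  0.021 ] 0.1794
top hung [0.6436 0.1793 0.0209] 0.2593
top hung [ 0.6305 -0.1595  0.0213] 0.2597
top hung [ 0.6298 -0.0739  0.0187] 0.2593
top hung [0.5871 0.3922 0.0193] 0.2568
top hung [0.5139 0.3882 0.0211] 0.259
[7.63 1.67 1.99] [-0.01 -0.01  0.01]
[ 7.91 -5.15  2.  ] [-0.01 -0.01  0.01]
```

Second pale mallet hangs on fork3. Last pale mallet is at (0.437,-0.114), for fork0.

Emit:
drive_tool --pt "1.5 -0.3 0 0 0 0 62" --pt "3 -0.6 0 0 0 0 62" --pt "4.4 -1.5 0 0 0 0 62" --pt "5.6 -2.5 0 0 0 0 62" --pt "6.8 -3.6 0 0 0 0 62" --pt "7.9 -4.6 0 0 0 0 62" --pt "7.9 -5.1 1 0 0 0 62" --pt "7.9 -5.1 2 0 0 0 62"

```text
time_s: 26.43
eef_pos: [0.4359, -0.1138, 0.2409]
orientation: [180.0, 0.2, 177.8]
ft_force: [2.0, 0.9, 0.4]
opening: 0.0618
finger_force: 0.0
```

```bash
python3 -c "
from h import *
import look
look.pommels('scene')
go(.4365,-.112,.146,178)"
```

```text
scene crate [0.5132 0.3847 0.01  ] 0.1833
scene crate [ 0.4364 -0.1149  0.0219] 0.1838
scene crate [ 0.4077 -0.2327  0.0215] 0.179
scene hung [0.5136 0.3866 0.0222] 0.2578
scene hung [0.5861 0.3907 0.02  ] 0.2555
scene hung [0.643  0.1775 0.0215] 0.2586
scene hung [0.6418 0.0918 0.0218] 0.2588
scene hung [0.6362 0.0079 0.0219] 0.2586
scene hung [ 0.6375 -0.0748  0.022 ] 0.2587
scene hung [ 0.6308 -0.1605  0.0215] 0.2589
[-0.17 -0.01  3.58] [ 0.   -0.07 -0.02]
```

Emit:
drive_tool --pt "-0.1 0 1.2 0 0 0 62" --pt "-0.1 0 2.4 0 0 0 62" --pt "-0.1 0 3.4 0 0 0 62" --pt "-0.1 0 3.8 0 0 0 62" --pt "-0.1 0 3.8 0 0 0 62" --pt "-0.1 0 3.8 0 0 0 35" --pt "-0.1 0 3.8 0 0 0 35" --pt "-0.1 0 3.8 0 0 0 35"

```text
time_s: 27.15
eef_pos: [0.4405, -0.1112, 0.1469]
orientation: [-180.0, 0.2, 178.1]
ft_force: [-0.5, -1.3, 1.2]
opening: 0.0441
finger_force: 0.4
```

Emit:
drive_tool --pt "0 0 0 0 0 0 35" --pt "0 0 0 0 0 0 35" --pt "0 0 0 0 0 0 35"

```text
time_s: 27.4
eef_pos: [0.4405, -0.1116, 0.1468]
orientation: [-180.0, 0.2, 178.0]
ft_force: [-0.3, -2.1, 6.6]
opening: 0.0414
finger_force: 30.0
```

Emit:
drive_tool --pt "0 0 -0.8 0 0 0 35" --pt "0 0 -1.8 0 0 0 35" --pt "0 0 -2.8 0 0 0 35" --pt "0 0 -3.8 0 0 0 35" --pt "0 0 -3.8 0 0 0 35" --pt "0 0 -3.8 0 0 0 35"

```text
time_s: 27.9
eef_pos: [0.4395, -0.1106, 0.2411]
orientation: [180.0, 0.1, 178.1]
ft_force: [-0.6, -0.2, -3.8]
opening: 0.0416
finger_force: 30.0
```

```bash
python3 held.py; python3 -c "
from h import *
go(.53,-.24,.24,178)"
```

```text
[ 0.4395 -0.1106  0.2411] [179.9664   0.1128 178.0875] 0.04155447203772309 29.967059791088104
scene 1222 z [0.105  0.2073]
head centre [ 0.4344 -0.1122] cost 0.00020383793253352998
[-3.85 -5.05 -0.04] [ 0.   -0.03  0.02]
```

Emit:
drive_tool --pt "-1.2 0 0 0 0 0 35" --pt "-2.4 0 0 0 0 0 35" --pt "-3.6 0 0 0 0 0 35" --pt "-4.1 -1 0 0 0 0 35" --pt "-4.1 -2.2 0 0 0 0 35" --pt "-4.1 -3.4 0 0 0 0 35" --pt "-4.1 -4.6 0 0 0 0 35" --pt "-4.1 -5.1 0 0 0 0 35"

```text
time_s: 28.67
eef_pos: [0.5352, -0.2465, 0.2384]
orientation: [-179.8, -0.2, 177.8]
ft_force: [-0.3, -1.3, -3.3]
opening: 0.0411
finger_force: 30.0
```

Emit:
drive_tool --pt "0 0 0 0 0 0 35" --pt "0 0 0 0 0 0 35" --pt "0 0 0 0 0 0 35"

```text
time_s: 28.92
eef_pos: [0.5373, -0.24, 0.2393]
orientation: [179.9, -0.1, 178.1]
ft_force: [0.5, 0.8, -3.7]
opening: 0.0414
finger_force: 30.0
```

```bash
python3 held.py; python3 -c "
from h import *
go(.629,-.2435,.242,178)"
```

```text
[ 0.5373 -0.24    0.2393] [179.9241  -0.1195 178.1491] 0.041392172405864396 29.991769194602966
scene 1243 z [0.1046 0.2057]
head centre [ 0.528  -0.2404] cost 0.0001262412486224418
top 156 z [0.1037 0.1908]
head centre [ 0.5299 -0.2401] cost 6.814415186437667e-06
[-3.65 -0.03 -0.08] [ 0.01 -0.01  0.04]
```

Emit:
drive_tool --pt "-0.7 0 -0.1 0 0 0 35" --pt "-1.4 0 -0.1 0 0 0 35" --pt "-2.1 0 -0.1 0 0 0 35" --pt "-2.8 0 -0.1 0 0 0 35" --pt "-3.4 0 -0.1 0 0 0 35" --pt "-3.8 0 -0.1 0 0 0 35" --pt "-3.9 0 -0.1 0 0 0 35" --pt "-3.9 0 -0.1 0 0 0 35"

```text
time_s: 29.68
eef_pos: [0.6354, -0.2436, 0.2425]
orientation: [180.0, -0.0, 178.2]
ft_force: [0.0, -0.4, -3.3]
opening: 0.0415
finger_force: 30.0
```

```bash
python3 held.py
python3 - <<'E'
from h import *
T=get_image("top");S=get_image("scene")
cv2.imwrite("pics/d.png",np.hstack([cv2.resize(S["img"][200:330,230:370],(430,400)),cv2.resize(T["img"][130:194,370:434],(350,400))]))
E
```

```text
[ 0.6354 -0.2436  0.2425] [179.9965  -0.0454 178.1942] 0.0414628590368364 29.991424083709717
scene 450 z [0.1292 0.1998]
head centre [ 0.6269 -0.244 ] cost 1.019538530441568e-05
top 119 z [0.1068 0.2053]
head centre [ 0.6266 -0.2449] cost 5.829983086554972e-06
```

View pics/d.png

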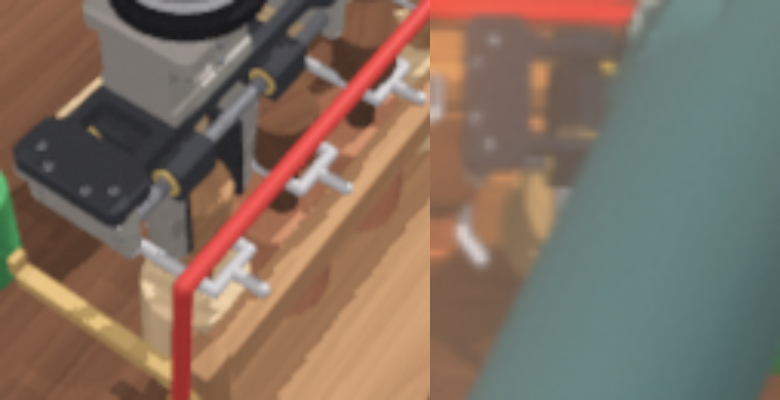

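The neck is inside fork0 (left panel about (205,265)), and the head is at (0.627,-0.2445), within 4 mm of the seat. Lowering.

Emit:
drive_tool --pt "-0.1 0 0.3 0 0 0 35" --pt "-0.1 0 0.6 0 0 0 35" --pt "-0.1 0 0.8 0 0 0 35" --pt "-0.1 0 0.9 0 0 0 35" --pt "-0.1 0 0.9 0 0 0 35" --pt "-0.1 0 0.9 0 0 0 35"

```text
time_s: 30.38
eef_pos: [0.6369, -0.245, 0.2212]
orientation: [180.0, -0.0, 178.1]
ft_force: [-5.1, 1.7, 3.9]
opening: 0.0414
finger_force: 30.0
```

Emit:
drive_tool --pt "0 0 0 0 0 0 58" --pt "0 0 0 0 0 0 58" --pt "0 0 0 0 0 0 58" --pt "0 0 -0.8 0 0 0 58" --pt "0 0 -1.8 0 0 0 58" --pt "0 0 -2.8 0 0 0 58" --pt "0 0 -2.8 0 0 0 58" --pt "0 0 -2.8 0 0 0 58"

```text
time_s: 31.05
eef_pos: [0.6382, -0.2459, 0.2921]
orientation: [-179.9, 0.2, 178.1]
ft_force: [-0.1, -0.0, -0.7]
opening: 0.0578
finger_force: 0.0
```

```bash
python3 look.py|grep -v go
python3 - <<'E'
from h import *
for n in("scene","top"):
    g=get_image(n);p=cloud(g);x,y,z=p[...,0],p[...,1],p[...,2]
    b=g["img"];H=cv2.cvtColor(b,cv2.COLOR_BGR2HSV)
    m=(x>.66)&(x<.74)&(z>.3)&(z<.345)&(y>-.1)&(y<.05)&(H[...,1]<160)
    q=p[m]; print(n,len(q)); 
    if len(q): print(q.min(0),q.max(0),q.mean(0))
E
```

```text
scene crate [ 0.4082 -0.2327  0.0223] 0.1789
scene hung [0.5138 0.3857 0.0214] 0.2578
scene hung [0.5867 0.389  0.0198] 0.2554
scene hung [0.642  0.1783 0.0218] 0.2586
scene hung [0.6407 0.0911 0.022 ] 0.2588
scene hung [0.637  0.0087 0.022 ] 0.2586
scene hung [ 0.6371 -0.0753  0.0215] 0.2589
scene hung [ 0.6317 -0.1608  0.0208] 0.2591
scene hung [ 0.6313 -0.2462  0.021 ] 0.2591
top hung [0.6433 0.1794 0.021 ] 0.2593
top hung [0.6427 0.0934 0.0211] 0.2591
top hung [0.6375 0.0101 0.021 ] 0.2595
top hung [ 0.6371 -0.0739  0.021 ] 0.2593
top hung [ 0.6304 -0.1594  0.0212] 0.2595
top hung [0.5876 0.3927 0.0194] 0.2567
top hung [0.514  0.3879 0.0209] 0.2591
[ 7.93 11.86  1.99] [ 0.   -0.01  0.01]
scene 325
[ 0.67982778 -0.098584    0.32080929] [0.69774308 0.04918384 0.33442399] [ 0.69063235 -0.03179183  0.32984131]
top 176
[ 0.68133592 -0.09749387  0.32024344] [0.69793426 0.04015034 0.33619187] [ 0.6888108  -0.03027951  0.3300809 ]
```

All mallets hang correctly. I'll fit the keeper's hinge and bar, then pinch the sleeve from above with the fingers closing along the rack's x.

Run:
```python
from h import *
np.set_printoptions(precision=4,suppress=True)
a=np.radians(-1.97);X=np.array([np.cos(a),np.sin(a)]);Y=np.array([-np.sin(a),np.cos(a)])
for n in("scene","top"):
    p=cloud(dict(np.load(n+"0.npz")));H=cv2.cvtColor(np.load(n+"0.npz")["img"],cv2.COLOR_BGR2HSV)
    red=((H[...,0]<8)|(H[...,0]>172))&(H[...,1]>170)
    d=p[...,:2]-[.6382,-.0325];rx=d@X;ry=d@Y;z=p[...,2]
    for lo,hi in((-.3,-.262),(.262,.3),(-.25,.25)):
        m=red&(ry>lo)&(ry<hi)&(z>.19)&(z<.345)&(rx>0)&(rx<.1)
        if m.sum()>10:
            if hi-lo<.1:
                f=np.polyfit(z[m],rx[m],1);print(n,lo,m.sum(),"x(z=.2)",np.polyval(f,.2),"x(.325)",np.polyval(f,.325),z[m].min(),z[m].max())
            else: print(n,"bar rx,z",rx[m].mean(),np.percentile(rx[m],[2,98]),z[m].mean(),z[m].max())
go(.682,-.03,.345,88)
```

```text
scene -0.3 239 x(z=.2) 0.04613708489592634 x(.325) 0.055028676720613845 0.20331888237003043 0.3305531565939594
scene 0.262 121 x(z=.2) 0.04028144147622059 x(.325) 0.0514282243987035 0.22595654154562025 0.3276401016884907
scene bar rx,z 0.05243879767326574 [0.0125 0.0568] 0.32419221140008286 0.3305378122423693
top 0.262 85 x(z=.2) 0.037919705259055775 x(.325) 0.04915477067124886 0.212895156720503 0.3334073216726492
top bar rx,z 0.050657135639088496 [0.0462 0.0557] 0.32895606961213103 0.3342677413087408
[-1.51  8.65 -2.24] [-0.02 -0.02 18.01]
```

Emit:
drive_tool --pt "0 0 -1.5 0 0 0 40" --pt "0 0 -3 0 0 0 40" --pt "0 0 -4 0 0 0 40" --pt "0 0 -4 0 0 0 40"

```text
time_s: 31.58
eef_pos: [0.639, -0.2465, 0.396]
orientation: [-179.8, 0.5, 178.1]
ft_force: [-0.1, -1.0, 0.6]
opening: 0.0403
finger_force: 0.0
```

Emit:
drive_tool --pt "-1.9 8.6 0 0 0 18 40" --pt "-1.9 8.6 0 0 0 18 40" --pt "-1.9 8.6 0 0 0 18 40" --pt "-1.9 8.6 0 0 0 18 40" --pt "-1.9 8.6 0 0 0 18 40" --pt "-1.9 8.6 0 0 0 18 40" --pt "-1.9 8.6 0 0 0 18 40" --pt "-1.9 8.6 0 0 0 18 40"

```text
time_s: 32.25
eef_pos: [0.6921, -0.0293, 0.3881]
orientation: [-179.8, -0.1, 120.6]
ft_force: [-0.6, -0.8, 0.7]
opening: 0.0404
finger_force: 0.0
```

Emit:
drive_tool --pt "0 0 0 0 0 6.6 40" --pt "0 0 0 0 0 6.6 40" --pt "0 0 0 0 0 6.6 40" --pt "0 0 0 0 0 6.6 40" --pt "0 0 0 0 0 6.6 40" --pt "0 0 0 0 0 6.6 40"

```text
time_s: 32.75
eef_pos: [0.6918, -0.0317, 0.3887]
orientation: [-179.9, 0.1, 87.7]
ft_force: [-0.7, 0.8, 0.8]
opening: 0.0402
finger_force: 0.0
```

```bash
python3 -c "
from h import *
go(.689,-.034,.302,88)"
```

```text
[-0.09 -0.1   3.47] [-0.03  0.01 -0.07]
```

Emit:
drive_tool --pt "-0.1 -0.1 1.2 0 0 0 40" --pt "-0.1 -0.1 2.4 0 0 0 40" --pt "-0.1 -0.1 3.4 0 0 0 40" --pt "-0.1 -0.1 3.4 0 0 0 40" --pt "-0.1 -0.1 3.4 0 0 0 5" --pt "-0.1 -0.1 3.4 0 0 0 5" --pt "-0.1 -0.1 3.4 0 0 0 5" --pt "-0.1 -0.1 3.4 0 0 0 5" --force 10

```text
time_s: 33.42
eef_pos: [0.6901, -0.0348, 0.3074]
orientation: [179.9, 0.0, 87.8]
ft_force: [0.9, 0.5, 2.8]
opening: 0.0155
finger_force: 10.5
```

Emit:
drive_tool --pt "0 0 0 0 0 0 5" --pt "0 0 0 0 0 0 5" --pt "0 0 0 0 0 0 5"

```text
time_s: 33.67
eef_pos: [0.6901, -0.0348, 0.3073]
orientation: [179.9, 0.0, 87.8]
ft_force: [-0.8, -0.3, 4.9]
opening: 0.0155
finger_force: 10.0
```

```bash
python3 -c "
from h import *
s=state();print(s['eef_pos'],s['ft_force'])
e=s['eef_pos']
for th in (80,65,50,35,20,10,0):
    t=np.radians(th);t0=np.radians(94.5)
    r=.125*(np.cos(t0)-np.cos(t));print(th,end=' ');go(e[0]+r,e[1]-.034*r,e[2]+.125*(np.sin(t)-np.sin(t0)))"
```

```text
[ 0.69007109 -0.03480953  0.30733123] [-0.7936511  -0.30833577  4.91959191]
80 [-0.01 -1.26  0.06] [0. 0. 0.]
65 [-0.01 -2.51  0.45] [0. 0. 0.]
50 [-0.02 -3.61  1.15] [0. 0. 0.]
35 [-0.02 -4.5   2.11] [0. 0. 0.]
20 [-0.02 -5.1   3.26] [0. 0. 0.]
10 [-0.02 -5.33  4.1 ] [0. 0. 0.]
0 [-0.02 -5.41  4.97] [0. 0. 0.]
```

Sleeve pinched (opening 15.5 mm). I'll shift about 5 mm deeper and follow the arc.

Emit:
drive_tool --pt "0 0 0.2 0 0 0 5" --pt "0 -0.4 0.2 0 0 0 5" --pt "0 -0.8 0.2 0 0 0 5" --pt "0 -1.3 0.3 0 0 0 5" --pt "0 -1.7 0.4 0 0 0 5" --pt "0 -2.1 0.5 0 0 0 5" --pt "0 -2.5 0.6 0 0 0 5" --pt "0 -2.5 0.6 0 0 0 5" --force 15

```text
time_s: 34.33
eef_pos: [0.6265, -0.0329, 0.2912]
orientation: [179.9, 0.0, 87.7]
ft_force: [-2.0, -1.6, -0.5]
opening: 0.0155
finger_force: 15.0
```

```bash
python3 -c "
from h import *
e=np.array([.690,-.0348,.303])
for th in (50,35,20,10,0):
    t=np.radians(th);t0=np.radians(94.5)
    r=.125*(np.cos(t0)-np.cos(t));print(th,end=' ');go(e[0]+r,e[1]-.034*r,e[2]+.125*(np.sin(t)-np.sin(t0)))"
```

```text
50 [ 0.   -1.07  0.68] [0. 0. 0.]
35 [-0.   -1.95  1.64] [0. 0. 0.]
20 [-0.   -2.56  2.8 ] [0. 0. 0.]
10 [-0.   -2.79  3.64] [0. 0. 0.]
0 [-0.   -2.86  4.51] [0. 0. 0.]
```

Emit:
drive_tool --pt "0 -0.5 0.3 0 0 0 5" --pt "0 -1.1 0.7 0 0 0 5" --pt "0 -1.5 1.1 0 0 0 5" --pt "0 -1.9 1.6 0 0 0 5" --pt "0 -2.2 2.0 0 0 0 5" --pt "0 -2.4 2.4 0 0 0 5" --pt "0 -2.6 2.8 0 0 0 5" --pt "0 -2.6 2.8 0 0 0 5"

```text
time_s: 35.0
eef_pos: [0.5628, -0.03, 0.2192]
orientation: [179.9, 0.1, 87.7]
ft_force: [8.1, -3.2, -7.1]
opening: 0.0153
finger_force: 15.0
```

```bash
python3 -c "
from h import *
e=np.array([.690,-.0348,.303])
for th in (20,10,0):
    t=np.radians(th);t0=np.radians(94.5)
    r=.125*(np.cos(t0)-np.cos(t));print(th,end=' ');go(e[0]+r,e[1]-.034*r,e[2]+.125*(np.sin(t)-np.sin(t0)))"
```

```text
20 [-0.02 -0.   -0.08] [0. 0. 0.]
10 [-0.02 -0.23  0.76] [0. 0. 0.]
0 [-0.02 -0.31  1.63] [0. 0. 0.]
```

Emit:
drive_tool --pt "0 0.1 0.3 0 0 0 5" --pt "0 0 0.6 0 0 0 5" --pt "0 0 0.9 0 0 0 5" --pt "0 -0.1 1.2 0 0 0 5" --pt "0 -0.1 1.4 0 0 0 5" --pt "0 -0.1 1.6 0 0 0 5" --pt "0 -0.1 1.7 0 0 0 5" --pt "0 -0.1 1.7 0 0 0 5"

```text
time_s: 35.67
eef_pos: [0.5556, -0.0297, 0.1756]
orientation: [-179.5, 0.0, 87.7]
ft_force: [-5.5, -2.8, -2.5]
opening: 0.0153
finger_force: 15.0
```

```bash
cat > keep.py <<'E'
from h import *
np.set_printoptions(precision=4,suppress=True)
a=np.radians(-1.97);X=np.array([np.cos(a),np.sin(a)]);Y=np.array([-np.sin(a),np.cos(a)])
print(state()["eef_pos"],state()["ft_force"])
for n in("scene","top"):
    g=get_image(n);p=cloud(g);H=cv2.cvtColor(g["img"],cv2.COLOR_BGR2HSV)
    red=((H[...,0]<8)|(H[...,0]>172))&(H[...,1]>190)&(H[...,2]>110)
    d=p[...,:2]-[.6807,-.034];rx=d@X;ry=d@Y;z=p[...,2]
    m=red&(abs(ry)<.26)&(abs(ry)>.04)&(rx<-.1)&(rx>-.15)&(z>.15)&(z<.3)
    if m.sum()>5: print(n,"bar",m.sum(),rx[m].mean(),"z mean/top",z[m].mean(),np.percentile(z[m],95))
E
python3 keep.py
```

```text
[ 0.5556 -0.0297  0.1756] [-5.491  -2.8212 -2.51  ]
top bar 145 -0.12556549589675248 z mean/top 0.20497707740257756 0.20869078665732496
```

Emit:
drive_tool --pt "0 0 0.1 0 0 0 5" --pt "0 0 0.2 0 0 0 5" --pt "0 0 0.3 0 0 0 5" --pt "0 0 0.3 0 0 0 5" --pt "0 0 0.3 0 0 0 5"

```text
time_s: 36.18
eef_pos: [0.5556, -0.0296, 0.1706]
orientation: [-179.5, -0.1, 87.7]
ft_force: [-12.6, 0.0, 17.5]
opening: 0.0158
finger_force: 15.0
```

```bash
python3 keep.py
```

```text
[ 0.5556 -0.0296  0.1706] [-12.626    0.0105  17.5199]
top bar 140 -0.12559431782642597 z mean/top 0.20404663979663784 0.2078444979446622
```

The tool meets 17 N upward and the bar no longer descends, so it is on its stop. Releasing and backing away.

Emit:
drive_tool --pt "0 0 -0.2 0 0 0 5" --pt "0 0 -0.2 0 0 0 40" --pt "0 0 -0.2 0 0 0 40" --pt "0 0 -0.2 0 0 0 40" --pt "0 0 -1 0 0 0 40" --pt "0 0 -2.5 0 0 0 40" --pt "0 0 -4 0 0 0 40" --pt "0 0 -5 0 0 0 40"

```text
time_s: 36.95
eef_pos: [0.5606, -0.0294, 0.2984]
orientation: [179.8, 0.0, 87.8]
ft_force: [1.2, -1.0, 0.1]
opening: 0.0399
finger_force: 0.0
```

Emit:
drive_tool --pt "1 0 -2 0 0 0 40" --pt "1 3 -2 0 0 0 40" --pt "0 -3 -3 0 0 0 40" --pt "0 -4 -4 0 0 0 40" --pt "0 -5 -4 0 0 0 40" --pt "0 -5 -4 0 0 0 40"

```text
time_s: 37.45
eef_pos: [0.4466, -0.024, 0.3904]
orientation: [-179.8, 0.5, 87.6]
ft_force: [0.4, 1.2, 0.7]
opening: 0.0402
finger_force: 0.0
```

```bash
python3 keep.py; python3 look.py
python3 - <<'E'
from h import *
T=get_image("top");S=get_image("scene")
cv2.imwrite("pics/e.png",np.hstack([cv2.resize(S["img"][60:320,220:480],(400,400)),cv2.resize(T["img"][110:270,150:440],(400,400))]))
E
```

```text
[ 0.4466 -0.024   0.3904] [0.4446 1.2322 0.7295]
top bar 195 -0.12528602034382713 z mean/top 0.20762057434640258 0.21157669843320046
scene crate [0.514  0.3829 0.0101] 0.1834
scene crate [ 0.4076 -0.232   0.0223] 0.179
scene hung [0.5146 0.3862 0.0223] 0.258
scene hung [0.5863 0.3903 0.0198] 0.2559
scene hung [0.642  0.1779 0.0214] 0.2582
scene hung [0.6417 0.0913 0.022 ] 0.2583
scene hung [0.6363 0.0087 0.0221] 0.2585
scene hung [ 0.6361 -0.0754  0.0218] 0.2585
scene hung [ 0.6309 -0.1601  0.0215] 0.2589
scene hung [ 0.6322 -0.2453  0.0213] 0.2589
top crate [ 0.4077 -0.2317  0.0208] 0.1794
top hung [0.6435 0.1791 0.0209] 0.2594
top hung [0.6423 0.0938 0.0215] 0.2597
top hung [0.6377 0.0101 0.0208] 0.2595
top hung [ 0.6371 -0.074   0.0211] 0.2595
top hung [ 0.6309 -0.159   0.0206] 0.2598
top hung [ 0.6307 -0.2448  0.0213] 0.2594
top hung [0.5871 0.3923 0.0191] 0.257
top hung [0.5136 0.3877 0.0207] 0.2589
[ 3.2  -0.06  6.14] [  0.08  -0.04 -18.03]
```

View pics/e.png

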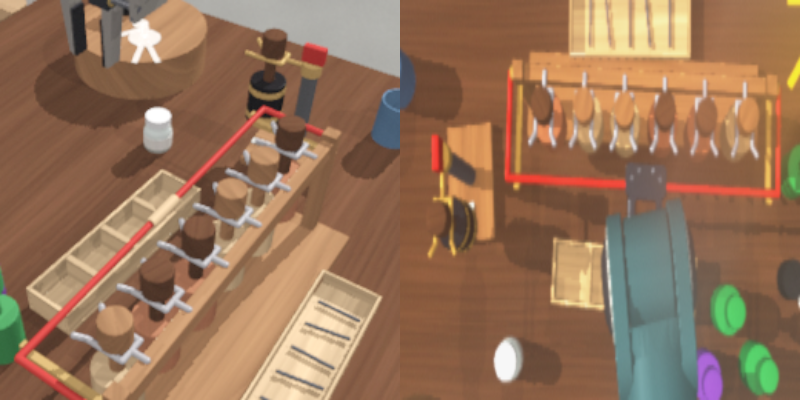

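Everything hangs, but the bar rose about 3.5 mm on release (0.204 to 0.2076). I'll press it home once more from above with closed fingers.

```bash
python3 -c "
from h import *
go(.5556,-.03,.215)"
```

```text
[-0.13  4.34  7.05] [0. 0. 0.]
```

Emit:
drive_tool --pt "-0.1 1.5 0 0 0 0 0" --pt "-0.1 3 0 0 0 0 0" --pt "-0.1 4.3 0.5 0 0 0 0" --pt "-0.1 4.3 2 0 0 0 0" --pt "-0.1 4.3 3.5 0 0 0 0" --pt "-0.1 4.3 5 0 0 0 0" --pt "-0.1 4.3 6.2 0 0 0 0" --pt "-0.1 4.3 6.6 0 0 0 0"

```text
time_s: 38.42
eef_pos: [0.5516, -0.0303, 0.2195]
orientation: [-179.3, 0.4, 87.7]
ft_force: [-0.7, 0.6, -0.2]
opening: 0.0006
finger_force: 0.0
```

Emit:
drive_tool --pt "0 0 0 0 0 0 0" --pt "0 0 0.4 0 0 0 0" --pt "0 0 0.6 0 0 0 0" --pt "0 0 0.8 0 0 0 0" --pt "0 0 1.0 0 0 0 0" --pt "0 0 1.0 0 0 0 0"

```text
time_s: 38.92
eef_pos: [0.5542, -0.0297, 0.2014]
orientation: [-180.0, -0.0, 87.8]
ft_force: [-0.3, -0.4, -0.4]
opening: 0.0007
finger_force: 0.0
```

Emit:
drive_tool --pt "0 0 0.1 0 0 0 0" --pt "0 0 0.2 0 0 0 0" --pt "0 0 0.3 0 0 0 0" --pt "0 0 0.4 0 0 0 0" --pt "0 0 0.4 0 0 0 0"

```text
time_s: 39.33
eef_pos: [0.5546, -0.03, 0.1939]
orientation: [-180.0, -0.1, 87.8]
ft_force: [-6.9, 2.1, 20.5]
opening: 0.0004
finger_force: 10.1
```

It presses at 20 N, so the bar is home. Retracting straight up.

Emit:
drive_tool --pt "0 0 -0.5 0 0 0 0" --pt "0 0 -1.5 0 0 0 0" --pt "0 0 -3 0 0 0 0" --pt "0 0 -4.5 0 0 0 0" --pt "0 -1.5 -5.5 0 0 0 0" --pt "0 -3 -6 0 0 0 0" --pt "0 -4 -6 0 0 0 0" --pt "0 -4 -6 0 0 0 0"

```text
time_s: 40.0
eef_pos: [0.4526, -0.0266, 0.3422]
orientation: [180.0, -0.5, 87.8]
ft_force: [-0.5, -0.3, -0.1]
opening: 0.0005
finger_force: 0.0
```

Emit:
drive_tool --pt "0 0 0 0 0 0 0" --pt "0 0 0 0 0 0 0" --pt "0 0 0 0 0 0 0" --pt "0 0 0 0 0 0 0"

```text
time_s: 40.33
eef_pos: [0.455, -0.0264, 0.3415]
orientation: [-179.9, 0.2, 87.7]
ft_force: [-0.0, -0.7, -0.3]
opening: 0.0004
finger_force: 0.0
```

```bash
python3 keep.py; python3 look.py|grep hung
```

```text
[ 0.455  -0.0264  0.3415] [-0.0427 -0.681  -0.2898]
top bar 186 -0.12532804584333024 z mean/top 0.204212211747312 0.20776893401117805
scene hung [0.512  0.3851 0.023 ] 0.2577
scene hung [0.5859 0.3909 0.02  ] 0.2558
scene hung [0.6425 0.1778 0.0211] 0.2581
scene hung [0.6409 0.0938 0.0237] 0.2585
scene hung [0.6372 0.0088 0.0218] 0.2585
scene hung [ 0.6365 -0.0759  0.0219] 0.2586
scene hung [ 0.6316 -0.16    0.0219] 0.259
scene hung [ 0.6322 -0.2456  0.0215] 0.2589
top hung [0.6439 0.1801 0.0217] 0.2591
top hung [0.6437 0.0935 0.0209] 0.2593
top hung [0.6378 0.01   0.0208] 0.2594
top hung [ 0.6374 -0.0742  0.021 ] 0.2594
top hung [ 0.6312 -0.1594  0.021 ] 0.2596
top hung [ 0.6319 -0.2447  0.0209] 0.2595
top hung [0.5876 0.3929 0.0193] 0.2569
top hung [0.5139 0.3876 0.0211] 0.2589
```

The bar is back to its stop level (0.2042), everything hangs still and the robot touches nothing.

```bash
python3 -c "
from plant import *
print(job_done())"
```

```text
the job is handed in; nothing more can be done
None
```

The job is handed in with no verdict shown. By the last camera check, the master hangs on the front-facing swivel fork, the three pale mallets are on forks 0, 3 and 4, the red-brown ones are still in place, and the keeper is pressed home on its stop.

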